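Find the heavy side of an exciter wheel by feel and hold it down

TASK

The vibration exciter on the avionics bench has a closed wheel with an eccentric weight hidden inside, and I need that weight at the bottom to set the phase pickup. Turn the wheel slowly by its rim, feel which side is heavy, and bring the heavy side straight down. Finish while still holding the rim firmly there between your fingers, so it cannot turn while I work, and leave the loose things around it where they are.

Things in the scene. Friction and masses are not known exactly. Their poses are not given: they have to be found in the camera images.
- exciter: Vibration exciter bolted to the bench. Grey base plate 200 (x) x 320 (y, -105 to +215) x 14 mm; shaft along its y axis, 110 mm above the bench; green pillow blocks 24 mm thick centred at y = -70 and +70 mm, 141 mm high; blue motor at the +y end, up to 163 mm high. Origin: on the bench straight below the wheel's centre; z up.
- wheel: Closed aluminium wheel, 170 mm diameter, 28 mm wide. Origin: its centre, on the shaft; y along the shaft like the exciter's y, about which it turns endlessly. A red line marks its own +z, NOT the heavy side. Hidden inside at an unknown angle (never near the bottom at the start): a steel weight of 0.5 to 0.85 kg, 50 mm off the shaft. It pulls with up to 0.24 to 0.41 N m.
- rim_top (a point): Highest point of the wheel's rim, 195 mm above the bench (fixed to the exciter). The flat faces are bare from here down to 20 mm from the shaft (hub boss, 12 mm proud). Seals and geared motor drag a steady 0.45 N m either way, so the wheel stays where it is let go and never swings down by itself; the heavy side shows only in the force of turning: harder when lifting it, easier when lowering it.
- pickup (a point): Tip of the brass phase pickup that looks at the rim from the exciter's +x side at shaft height, 5 mm off the rim; its angle bracket reaches 129 mm above the bench. Part of the exciter.
- radio_unit: Loose grey plug-in radio unit, 265 x 163 x 45 mm, front to its -x. Origin: centre of underside. Leave alone.
- panel_gauge: Loose black round panel gauge standing face up, 82 mm square bezel, 97 mm tall. Origin: centre of underside. Leave alone.
- screwdriver: Loose screwdriver with orange handle lying between robot and exciter, 200 mm long along its x, 26 mm thick. Origin: under its middle. Leave alone.
- oil_bottle: Loose small white oil bottle, 38 mm diameter, 90 mm tall, standing beside the exciter's -y end. Origin: centre of underside. Leave alone.
- spanner: Loose steel spanner lying flat, along its x, about 180 mm long. Origin: under its middle. Leave alone.
- multimeter: Loose yellow and black multimeter lying flat, 160 x 80 x 46 mm. Origin: centre of underside. Leave alone.
- mug: Loose blue mug, 80 mm diameter, 95 mm tall, handle at its +y. Origin: centre of underside. Leave alone.

How it is judged:
By the outcome, as a careful person would: the job done as asked, in the order asked, and still so for the second after the job is handed in, while the arm keeps its last pose, push and grip.
It also fails if it takes over 72 s, if anything falls off the work surface, if the arm or the gripper's body presses on something with over 40 N, if the wrist force passes 120 N, or if a joint passes its speed limit or range.

ROBOT

A 6-joint arm with a two-finger parallel gripper is mounted at the origin on the work surface. World frame = base frame: x ahead of the robot, y to its left, z up, the work surface at z = 0. Lengths are in mm, angles in rad, forces in N, time in s.
With the tool pointing down it reaches from about 400 to 925 mm from the base axis. Payload 12.5 kg.
Tool frame: the origin (TCP) lies where the fingers leave the gripper's body, on its centre line; the fingertips stand 78 mm ahead of it and the grasp point (between the pads) lies 59 mm ahead of it (env.tip_extent is the distance from the TCP to the fingertips, in mm); z points along the fingers, y is the direction in which the jaws open and shut (so a half turn about z gives the same grasp; the last joint's range is limited). The gripper opens to 95 mm and grips with 3 to 60 N. Pads are 20 mm wide; open, the fingers measure 119 mm over their backs; the gripper's body (75 mm by 180 mm) begins 59 mm behind the grasp point.
Start: joints at [1.163, 0.491, 1.559, -0, 1.092, -0.106], TCP at [185.755, 596.769, 292.261] pointing down, gripper open.
Joint ranges: [-3.1, 3.1], [-0.84, 2.19], [0.05, 2.79], [-1.13, 4.28], [0.06, 2.93], [-2.69, 2.69]. Speed limits (rad/s): [2.22, 2.22, 2.79, 3.14, 3.14, 3.14].

INTERFACE

Orientations are given as [roll, pitch, yaw] about the fixed x, y, z axes, in that order (R = Rz(yaw) Ry(pitch) Rx(roll)).
In Python, from cell import env gives the robot as it stands. The module is installed in compiled form; this text tells all that it offers.
- The arm moves only by the tool play_rows, never from a script. Its argument "targets" is a list of rows, each an object with "linear": the shift along the tool's x, y, z in mm, a list of three; "turn": the turn about the tool's z in rad. A call has 1 to 20 rows; each row is the pose to reach, as a shift and turn from the pose commanded when the call began, along the tool's axes at that moment; what a row does not reach only later rows make up. A row lasts 1/8 s, in which the tool goes at most 62.5 mm and 10.7 degrees, less where a joint would pass 70% of its speed; a pose out of reach is approached as far as the arm can. A call with a gripper value outside its range is refused whole. "hand" is the finger opening in mm, from 0 to 95.1, set as the call begins (left out, the last holds). The fingers move at their own pace and stop on an object; the grip force is fixed at half the most. Time passes only in rows, so rows that repeat a pose let the fingers close. It gives the time, the measured TCP pose, the force and the opening at its end, in the units of the state.
- env.state(): the state, without advancing time (a new reading comes with each control period).
- env.read_camera(name): name is "side" or "top" or "wrist"; returns (picture, depth): 420x560x3 uint8, red, green, blue; 420x560 float32, mm along the optical axis (not along the pixel's ray), 0 where there is no reading.
- env.camera_params(name): a dict with "fx", "fy", "cx", "cy" (pixels), "R" (3x3) and "t" (3): a world point X has camera coordinates R X + t. Camera axes: x right, y down, z forward; pixel columns grow to the right and rows downward; lengths in mm; the calibration is good to about 2 mm. A picture is of the moment at which its call begins: read the wrist's pose just before it. camera_params takes no time and is no camera call; for the wrist camera it gives the pose at the moment of the call.
- env.job_done(): hands the job in, once; it reports no verdict.
The state is a dict: "t": time; "joints": joint angles; "qvel": joint speeds; "tau": joint torques, N m; "eef_pos": TCP position; "tcp_rot": TCP orientation; "ft_force": force on the tool from outside, world axes, zero at the start; "moment": the same for the moment, N m; "opening": opening from 0.0 (shut) to 1.0 (fully open).
Only numpy, scipy, OpenCV 4.12 (cv2) and the standard library are available. Lean on these libraries where they do the work, as an engineer would, in place of code of your own. Each camera call takes 0.05 s, during which the arm holds its last target.

## Working session

There is one attempt and no reset: what is moved stays moved. The work goes in short steps, Python scripts to look and compute and a tool call to move; the robot and the scene stay as the last step left them, time stands still between calls to the robot, and variables do not carry over. Pictures are saved under pics/ and viewed, and the job is handed in when it is done.

Besides the shell and the picture viewer there is one more tool, called after "Emit:" as a command line: name --argument value ..., lists and objects as JSON in quotes. play_rows: Moves the arm, as the interface text tells. Its arguments: {"type":"object","properties":{"targets":{"type":"array","items":{"type":"object","properties":{"linear":{"type":"array","items":{"type":"number"}},"turn":{"type":"number"}}}},"hand":{"type":"number"}},"required":["targets"]}

```bash
mkdir -p pics; ls
python3 - <<'E'
from cell import env
import cv2,numpy as np
print(env.state())
for n in ["side","top","wrist"]:
    p,d=env.read_camera(n); c=env.camera_params(n)
    np.savez(f"{n}0.npz",p=p,d=d,**c)
    cv2.imwrite(f"pics/{n}0.png",p[:,:,::-1]); print(n,c)
E
```

```text
pics
{'t': 0.0, 'joints': array([ 1.16338508e+00,  4.91570281e-01,  1.55948562e+00, -1.77487996e-05,
        1.09170568e+00, -1.05609228e-01]), 'qvel': array([ 0.00051441,  0.00111674, -0.00132324, -0.00052248,  0.00163603,
       -0.00052161]), 'tau': array([-8.67459203e-04, -6.12642574e+01, -2.58163422e+01,  6.92578219e-02,
        4.83128708e-02, -1.48423205e-04]), 'eef_pos': array([185.69340549, 596.59543859, 291.64258417]), 'tcp_rot': array([-3.14042858e+00, -1.07566925e-04,  2.83979876e+00]), 'ft_force': array([-0.22545948, -0.40997848, -0.35719587]), 'moment': array([0.0273193 , 0.01916105, 0.0011098 ]), 'opening': 1.002422882496626}
side {'fx': 437.4806955597537, 'fy': 437.4806955597537, 'cx': 285.64911328518826, 'cy': 210.44850901790147, 'R': array([[ 0.8596926 , -0.51080981,  0.00140434],
       [-0.36390355, -0.61437415, -0.70008472],
       [ 0.35847293,  0.60134661, -0.71405841]]), 't': array([-448.77544204,  316.4188533 , 1106.49213428])}
top {'fx': 399.8044569164036, 'fy': 399.8044569164036, 'cx': 275.92852038721855, 'cy': 209.18378679979512, 'R': array([[ 9.75257085e-06, -9.99829632e-01,  1.84582608e-02],
       [-9.98517282e-01, -1.01452338e-03, -5.44261693e-02],
       [ 5.44356232e-02, -1.84303616e-02, -9.98347176e-01]]), 't': array([  27.78055377,  522.53762945, 1488.0569724 ])}
wrist {'fx': 354.28993782673126, 'fy': 354.28993782673126, 'cx': 280.0454867798161, 'cy': 210.74675939290194, 'R': array([[ 2.96964918e-01,  9.54888063e-01, -7.89676824e-04],
       [ 9.14642099e-01, -2.84210891e-01,  2.87496087e-01],
       [ 2.74302147e-01, -8.60985238e-02, -9.57781487e-01]]), 't': array([-624.54292913,  -32.56715862,  391.7836355 ])}
```

View pics/side0.png

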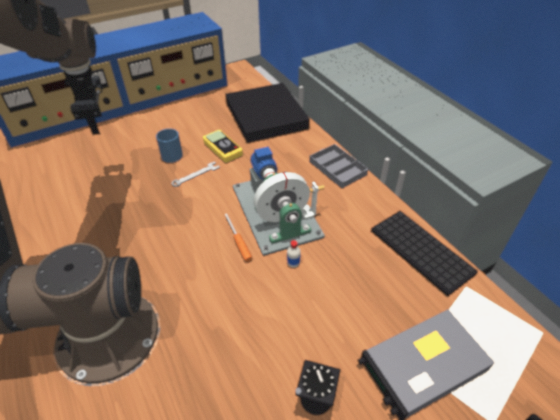

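View pics/top0.png

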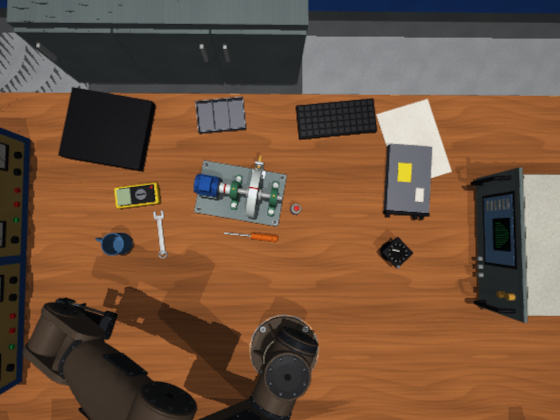

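View pics/wrist0.png

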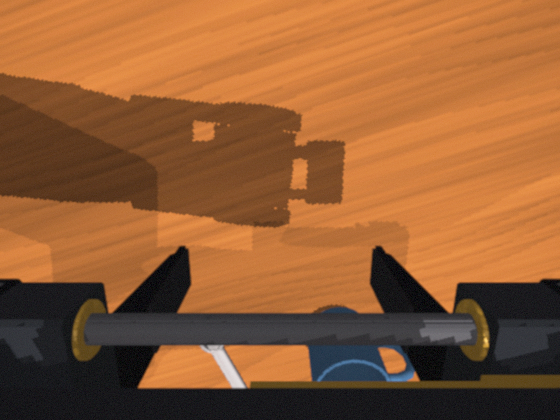

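Side view: the exciter stands at about (285,205), with the oil bottle at (293,255) and the screwdriver at (238,238). In the top view the wheel is at about (255,190) and the plate's corners are about (205,162), (286,172), (278,223) and (196,211). Next I'll measure the exciter's pose.

```bash
cat > h.py <<'E'
import numpy as np,cv2
def load(n):
    z=np.load(n); return {k:z[k] for k in z}
def ray(c,u,v,z):
    d=np.stack([(np.asarray(u)-c['cx'])/c['fx'],(np.asarray(v)-c['cy'])/c['fy'],np.ones(np.shape(u))],-1)
    o=-c['R'].T@c['t']; w=d@c['R']
    s=(z-o[2])/w[...,2]; return o+s[...,None]*w
def cloud(c):
    v,u=np.mgrid[0:420,0:560]; D=c['d']
    P=np.stack([(u-c['cx'])/c['fx']*D,(v-c['cy'])/c['fy']*D,D],-1)
    return (P-c['t'])@c['R']
E
python3 - <<'E'
from h import *
for n in ['top','side']:
    c=load(n+'0.npz'); P=cloud(c)
    x0,y0,x1,y1=(180,140,310,250) if n=='top' else (200,130,350,280)
    cv2.imwrite(f'pics/{n}_zoom.png',cv2.resize(c['p'][y0:y1,x0:x1,::-1],None,fx=5 if n=='top' else 4,fy=5 if n=='top' else 4,interpolation=cv2.INTER_CUBIC))
    if n=='top':
        m=np.zeros((420,560),bool); m[150:235,190:292]=1
        pl=m&(abs(P[...,2]-14)<5)
        print('bench z',np.median(P[150:240,310:370,2]))
        pl=cv2.morphologyEx(pl.astype('u1'),cv2.MORPH_CLOSE,np.ones((25,25)))
        q=cv2.findContours((m&(P[...,2]>8)).astype('u1'),0,1)[0]; q=max(q,key=cv2.contourArea)
        r=cv2.minAreaRect(cv2.findContours(pl,0,1)[0][0] if False else max(cv2.findContours(pl,0,1)[0],key=cv2.contourArea))
        b=cv2.boxPoints(r); W=ray(c,b[:,0],b[:,1],14.); print(b,W); print('centre',W.mean(0),'sides',np.linalg.norm(W[0]-W[1]),np.linalg.norm(W[1]-W[2]))
        for i in (0,1): d=W[i+1]-W[i]; print(np.linalg.norm(d),np.degrees(np.arctan2(d[1],d[0])))
        hi=m&(P[...,2]>170); Q=P[hi]; print(Q.shape,Q.min(0),Q.max(0)); print(cv2.fitLine(Q[:,:2].astype('f4'),2,0,.01,.01).T, Q.mean(0))
E
```

```text
bench z -0.1136429757938503
[[194. 234.]
 [194. 150.]
 [285. 150.]
 [285. 234.]] [[429.50701148 333.70153285  14.        ]
 [745.84029897 337.22063339  14.        ]
 [747.13851593  -6.32685291  14.        ]
 [429.46312324  -5.93735049  14.        ]]
centre [587.9872374  164.66449071  14.        ] sides 316.3528612821309 343.54993918782304
316.3528612821309 0.6373698241740917
343.54993918782304 -89.78348845045437
(326, 3) [440.75927408  55.73137564 170.38745985] [ 636.13979417  131.32930609 1513.52441756]
[[9.7819704e-01 2.0767899e-01 5.5956079e+02 1.0449012e+02]] [559.56081364 104.49012111 317.29006977]
```

View pics/top_zoom.png

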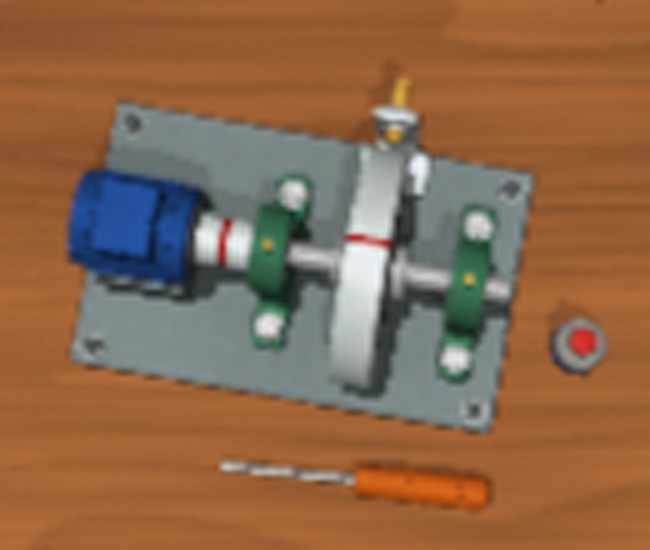

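View pics/side_zoom.png

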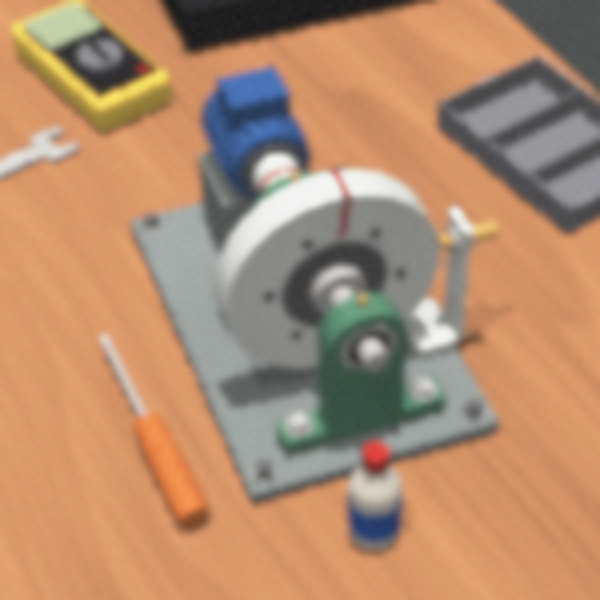

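The zoomed views show the plate's corners clearly, at zoom pixels (117,101), (533,174), (490,431) and (72,360). The red line is near the top, leaning towards +x. I'll work out the pose from the corners and check it against the wheel in the side view.

Run:
```python
from h import *
c=load('top0.npz')
g=c['p'][:, :, ::-1]; hsv=cv2.cvtColor(g,cv2.COLOR_BGR2HSV)
m=(hsv[...,1]<110).astype('u1'); 
# refine edges: along hand-read edges, sample normal profile of saturation
k=np.array([(117,101),(533,174),(490,431),(72,360)])/5.+[180,140]-0.4
S=hsv[...,1].astype('f4'); lines=[]
for i in range(4):
    a,b=k[i],k[(i+1)%4]; t=(b-a)/np.linalg.norm(b-a); n=np.array([-t[1],t[0]])  # inward
    pts=[]
    for f in np.linspace(.06,.94,60):
        p=a+f*(b-a); s=np.arange(-3,3.01,.1); q=p+s[:,None]*n
        pr=cv2.remap(S,q[:,0].astype('f4')[None],q[:,1].astype('f4')[None],1)[0]
        j=np.argmax(np.abs(np.gradient(cv2.GaussianBlur(pr[None],(1,9),0)[0]))); pts.append(q[j])
    v=cv2.fitLine(np.array(pts,'f4'),cv2.DIST_HUBER,0,.01,.01).ravel(); lines.append(np.cross([v[2],v[3],1],[v[2]+v[0],v[3]+v[1],1]))
K=[]
for i in range(4):
    x=np.cross(lines[i-1],lines[i]); K.append(x[:2]/x[2])
for kk in (k,np.array(K)):
    W=ray(c,kk[:,0],kk[:,1],14.); print(kk.round(1).tolist(),W.round(1).tolist())
    # k0:+x+y, k1:+x-y, k2:-x-y, k3:-x+y
    L=np.array([(100,215),(100,-105),(-100,-105),(-100,215)],float)
    d=L-L.mean(0); w=W[:,:2]-W[:,:2].mean(0)
    th=np.arctan2((d[:,0]*w[:,1]-d[:,1]*w[:,0]).sum(),(d*w).sum())
    R=np.array([[np.cos(th),-np.sin(th)],[np.sin(th),np.cos(th)]])
    o=W[:,:2].mean(0)-R@L.mean(0); print('yaw',np.degrees(th),'o',o,'res',(W[:,:2]-(L@R.T+o)).round(1).tolist())
for u,v,n in [((345+388)/2,240,'redmid')]:
    print(n,ray(c,np.array(u/5+180-.4),np.array(v/5+140-.4),195.))
# wheel outline projections
def proj(c,X):
    q=X@c['R'].T+c['t']; return np.stack([c['fx']*q[:,0]/q[:,2]+c['cx'],c['fy']*q[:,1]/q[:,2]+c['cy']],1)
a=np.linspace(0,2*np.pi,120)
for n,sc,off in(('top',5,(180,140)),('side',4,(200,130))):
    cc=load(n+'0.npz'); im=cv2.imread(f'pics/{n}_zoom.png')
    for y in(-14,14):
        L2=np.stack([85*np.sin(a),np.full(120,y)],1)@R.T+o; X=np.c_[L2,110+85*np.cos(a)]
        for u,v in proj(cc,X): cv2.circle(im,(int((u-off[0]+.4)*sc),int((v-off[1]+.4)*sc)),1,(255,0,255),-1)
    cv2.imwrite(f'pics/{n}_ov.png',im)
```

```text
[[203.0, 159.8], [286.2, 174.4], [277.6, 225.8], [194.0, 211.6]] [[708.7, 303.0, 14.0], [654.1, -10.7, 14.0], [460.1, 21.8, 14.0], [513.2, 334.6, 14.0]]
yaw -9.63239443595186 o [574.82113102 107.94278389] res [[-0.7, -0.2], [-1.7, 1.6], [1.5, 0.6], [1.0, -2.0]]
[[202.8, 159.5], [286.6, 173.9], [277.6, 226.4], [193.4, 211.7]] [[709.7, 303.7, 14.0], [656.0, -12.1, 14.0], [457.8, 21.8, 14.0], [512.7, 337.0, 14.0]]
yaw -9.735839066561278 o [574.77000447 108.38391954] res [[0.0, 0.3], [0.4, -0.1], [-0.6, -0.0], [0.2, -0.2]]
redmid [584.11510424 107.61911722 195.        ]
```

View pics/side_ov.png

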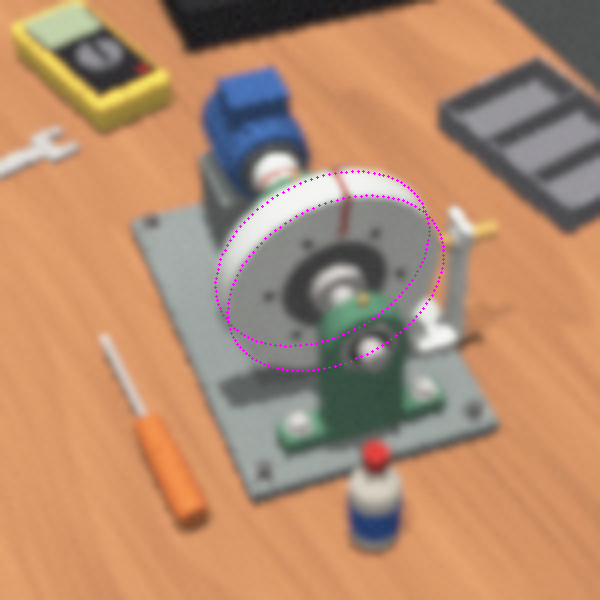

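View pics/top_ov.png

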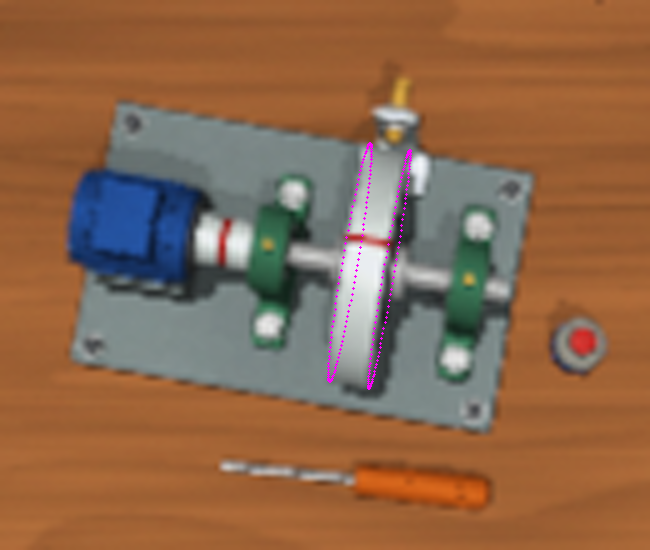

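```bash
cat >> h.py <<'E'
O=np.array([574.77,108.38]); TH=np.radians(-9.736)
EX=np.array([np.cos(TH),np.sin(TH)]); EY=np.array([-np.sin(TH),np.cos(TH)])
def exc(p): d=np.asarray(p[:2])-O; return np.array([d@EX,d@EY,p[2]-110])
def rep(env):
    s=env.state(); e=exc(s['eef_pos']); print('t',round(s['t'],2),'tcp exc',e.round(1),'yaw',s['tcp_rot'].round(4),'open',round(s['opening']*95.1,1),'F',s['ft_force'].round(1))
    return s
E
python3 - <<'E'
from h import *
from cell import env
s=rep(env); p=s['eef_pos']; y=s['tcp_rot'][2]
d=np.r_[O,300]-p
print([d[0]*np.cos(y)+d[1]*np.sin(y), d[0]*np.sin(y)-d[1]*np.cos(y), -d[2]], 'turn',-(np.pi+TH-y))
E
```

```text
t 0.15 tcp exc [-466.   415.5  181.8] yaw [-3.1408e+00 -1.0000e-04  2.8399e+00] open 95.2 F [ 0.1 -0.9 -0.1]
[np.float64(-516.6018760498375), np.float64(-350.6014948496845), np.float64(-8.158440615441975)] turn -0.13181513230826658
```

Emit:
play_rows --hand 56 --targets '[{"linear":[-10,-7,-4],"turn":-0.01},{"linear":[-35,-24,-8],"turn":-0.02},{"linear":[-70,-48,-8],"turn":-0.03},{"linear":[-110,-75,-8],"turn":-0.04},{"linear":[-155,-105,-8],"turn":-0.05},{"linear":[-200,-136,-8],"turn":-0.06},{"linear":[-245,-166,-8],"turn":-0.07},{"linear":[-290,-197,-8],"turn":-0.08},{"linear":[-335,-227,-8],"turn":-0.09},{"linear":[-380,-258,-8],"turn":-0.1},{"linear":[-420,-285,-8],"turn":-0.11},{"linear":[-455,-309,-8],"turn":-0.12},{"linear":[-485,-329,-8],"turn":-0.132},{"linear":[-505,-343,-8],"turn":-0.132},{"linear":[-516.6,-350.6,-8],"turn":-0.132},{"linear":[-516.6,-350.6,-8],"turn":-0.132}]'

```text
t: 2.15
eef_pos: [574.8, 108.3, 300.1]
tcp_rot: [3.141, -0.0, 2.971]
ft_force: [0.9, 0.3, 0.9]
opening: 0.589
```

Run:
```python
from h import *
from cell import env
p,d=env.read_camera('wrist'); cv2.imwrite('pics/w1.png',p[:,:,::-1]); rep(env)
```

```text
t 2.2 tcp exc [ -0.4   0.3 190.2] yaw [ 3.1414e+00 -3.0000e-04  2.9717e+00] open 56.4 F [0.2 0.7 0.1]
```

View pics/w1.png

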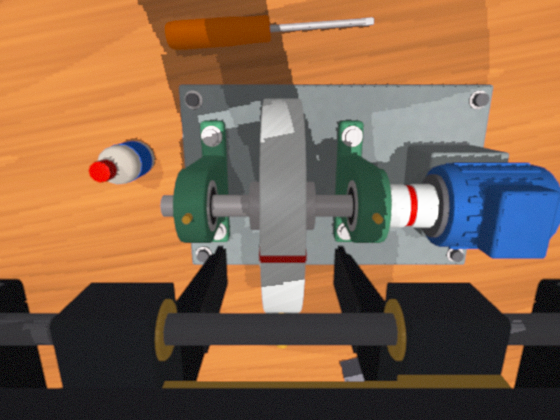

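The wheel (column 283) sits centred between the fingers (222 to 338), and the pillow blocks are clear. I'm going down at θ = -55° on the robot's side and closing the gripper.

Emit:
play_rows --targets '[{"linear":[20,0,0]},{"linear":[45,0,10]},{"linear":[57.3,0,30]},{"linear":[57.3,0,55]},{"linear":[57.3,0,75]},{"linear":[57.3,0,87]},{"linear":[57.3,0,91]},{"linear":[57.3,0,91]}]'

```text
validation failed for argument at $.ta...
```

Emit:
play_rows --hand 0 --targets '[{"linear":[0,0,0]},{"linear":[0,0,0]},{"linear":[0,0,0]},{"linear":[0,0,0]},{"linear":[0,0,0]},{"linear":[0,0,0]}]'

```text
validation failed for argument at $.ta...
```

Run:
```python
from h import *
from cell import env
s=rep(env);print(s['moment'])
e0=-57.3
for th in range(-55,56,5):
    a=np.radians(th); print(th, round(-(70*np.sin(a)+57.3),1), round(-(70*np.cos(a)-70*np.cos(np.radians(55))),1))
```

```text
t 2.2 tcp exc [ -0.4   0.3 190.2] yaw [ 3.1414e+00 -3.0000e-04  2.9717e+00] open 56.4 F [0.2 0.7 0.1]
[-0.02200245 -0.03044735 -0.01207589]
-55 0.0 -0.0
-50 -3.7 -4.8
-45 -7.8 -9.3
-40 -12.3 -13.5
-35 -17.1 -17.2
-30 -22.3 -20.5
-25 -27.7 -23.3
-20 -33.4 -25.6
-15 -39.2 -27.5
-10 -45.1 -28.8
-5 -51.2 -29.6
0 -57.3 -29.8
5 -63.4 -29.6
10 -69.5 -28.8
15 -75.4 -27.5
20 -81.2 -25.6
25 -86.9 -23.3
30 -92.3 -20.5
35 -97.5 -17.2
40 -102.3 -13.5
45 -106.8 -9.3
50 -110.9 -4.8
55 -114.6 -0.0
```

"turn" is required in every row. I'll resend with it.

Emit:
play_rows --targets '[{"linear":[20,0,0],"turn":0},{"linear":[45,0,10],"turn":0},{"linear":[57.3,0,30],"turn":0},{"linear":[57.3,0,55],"turn":0},{"linear":[57.3,0,75],"turn":0},{"linear":[57.3,0,87],"turn":0},{"linear":[57.3,0,91],"turn":0},{"linear":[57.3,0,91],"turn":0}]'

```text
t: 3.2
eef_pos: [518.4, 118.4, 209.5]
tcp_rot: [3.141, 0.0, 2.972]
ft_force: [1.1, -0.2, 0.2]
opening: 0.587
```

Run:
```python
from h import *
from cell import env
s=rep(env);print(s['moment'])
```

```text
t 3.2 tcp exc [-57.3   0.3  99.5] yaw [3.1414e+00 3.0000e-04 2.9721e+00] open 55.9 F [ 1.1 -0.2  0.2]
[ 0.005548   -0.03142528 -0.00896812]
```

Emit:
play_rows --hand 0 --targets '[{"linear":[0,0,0],"turn":0},{"linear":[0,0,0],"turn":0},{"linear":[0,0,0],"turn":0},{"linear":[0,0,0],"turn":0},{"linear":[0,0,0],"turn":0}]'

```text
t: 3.82
eef_pos: [518.6, 119.2, 209.4]
tcp_rot: [3.14, 0.001, 2.972]
ft_force: [1.5, 11.3, -0.6]
opening: 0.291
```

Run:
```python
from h import *
from cell import env
s=rep(env);print(s['moment'])
```

```text
t 3.83 tcp exc [-57.2   1.2  99.4] yaw [3.1397e+00 8.0000e-04 2.9718e+00] open 27.6 F [ 1.5 11.3 -0.6]
[ 1.29063778e+00 -4.95818066e-02 -7.64187884e-04]
```

Run:
```python
import numpy as np
f=lambda d:np.array([-70*np.sin(np.radians(d)),-70*np.cos(np.radians(d))])
for th in range(-55,55,10):
    print(th,[ (f(th+k*10/3)-f(th)).round(1).tolist() for k in (1,2,3)])
print()
for th in range(55,-55,-10):
    print(th,[ (f(th-k*10/3)-f(th)).round(1).tolist() for k in (1,2,3)])
```

```text
-55 [[-2.4, -3.3], [-5.0, -6.4], [-7.8, -9.3]]
-45 [[-3.0, -2.8], [-6.1, -5.4], [-9.3, -7.8]]
-35 [[-3.4, -2.2], [-6.9, -4.3], [-10.6, -6.1]]
-25 [[-3.7, -1.6], [-7.6, -3.0], [-11.5, -4.2]]
-15 [[-4.0, -0.9], [-8.0, -1.6], [-12.0, -2.1]]
-5 [[-4.1, -0.2], [-8.1, -0.2], [-12.2, 0.0]]
5 [[-4.0, 0.5], [-8.1, 1.2], [-12.0, 2.1]]
15 [[-3.9, 1.2], [-7.7, 2.6], [-11.5, 4.2]]
25 [[-3.6, 1.8], [-7.2, 3.9], [-10.6, 6.1]]
35 [[-3.3, 2.4], [-6.4, 5.0], [-9.3, 7.8]]
45 [[-2.8, 3.0], [-5.4, 6.1], [-7.8, 9.3]]

55 [[2.4, -3.3], [5.0, -6.4], [7.8, -9.3]]
45 [[3.0, -2.8], [6.1, -5.4], [9.3, -7.8]]
35 [[3.4, -2.2], [6.9, -4.3], [10.6, -6.1]]
25 [[3.7, -1.6], [7.6, -3.0], [11.5, -4.2]]
15 [[4.0, -0.9], [8.0, -1.6], [12.0, -2.1]]
5 [[4.1, -0.2], [8.1, -0.2], [12.2, 0.0]]
-5 [[4.0, 0.5], [8.1, 1.2], [12.0, 2.1]]
-15 [[3.9, 1.2], [7.7, 2.6], [11.5, 4.2]]
-25 [[3.6, 1.8], [7.2, 3.9], [10.6, 6.1]]
-35 [[3.3, 2.4], [6.4, 5.0], [9.3, 7.8]]
-45 [[2.8, 3.0], [5.4, 6.1], [7.8, 9.3]]
```

Emit:
play_rows --targets '[{"linear":[-2.4,0.9,-3.3],"turn":0},{"linear":[-5.0,0.9,-6.4],"turn":0},{"linear":[-7.8,0.9,-9.3],"turn":0}]'

```text
t: 4.2
eef_pos: [524.8, 118.3, 216.2]
tcp_rot: [-3.142, -0.006, 2.971]
ft_force: [1.5, 7.8, -24.0]
opening: 0.294
```

Emit:
play_rows --targets '[{"linear":[-3.0,0,-2.8],"turn":0},{"linear":[-6.1,0,-5.4],"turn":0},{"linear":[-9.3,0,-7.8],"turn":0}]'

```text
t: 4.58
eef_pos: [533.5, 116.8, 223.7]
tcp_rot: [-3.141, -0.008, 2.971]
ft_force: [-0.7, 7.4, -23.7]
opening: 0.293
```

Run:
```python
from h import *
from cell import env
s=rep(env);print(s['moment'],s['qvel'])
F=np.r_[s['ft_force'][:2]@EX,s['ft_force'][:2]@EY,s['ft_force'][2]];print(F)
p,d=env.read_camera('side'); cv2.imwrite('pics/s2.png',cv2.resize(p[120:290,190:360,::-1],None,fx=3.5,fy=3.5))
```

```text
t 4.58 tcp exc [-42.1   1.3 113.7] yaw [-3.1413 -0.0076  2.9713] open 27.8 F [ -0.7   7.4 -23.7]
[ 1.50589858  0.57733392 -0.06041447] [-0.01150906  0.00598232 -0.07303328  0.0011271   0.07355996 -0.01421916]
[ -1.88413061   7.13645833 -23.7349766 ]
```

View pics/s2.png

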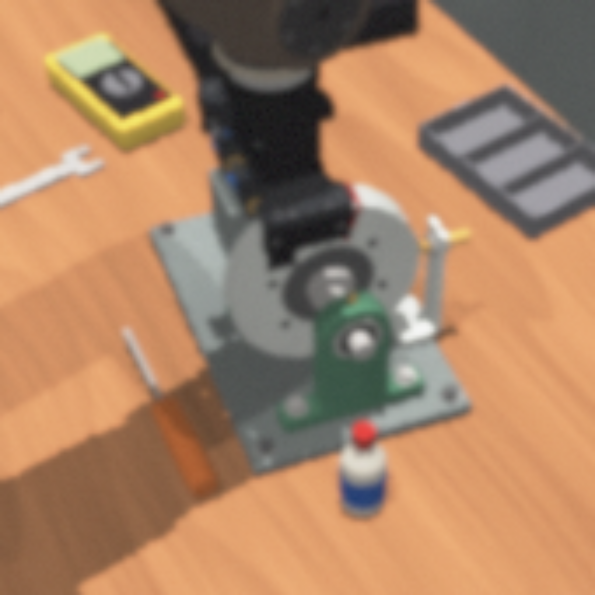

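```bash
cat > log.py <<'E'
from h import *
from cell import env
import json,sys
s=env.state(); e=exc(s['eef_pos'])
V=lambda v:[float(v[:2]@EX),float(v[:2]@EY),float(v[2])]
r=dict(t=s['t'],e=e.tolist(),F=V(s['ft_force']),M=V(s['moment']),d=int(sys.argv[1]))
open('log.jsonl','a').write(json.dumps(r)+'\n')
g=np.array([e[0],e[2]-59]); h=55+e[2]
T=-(r['M'][1]+(h*r['F'][0]-e[0]*r['F'][2])/1000)
print('t %.2f th %.1f rad %.1f F %s T %.3f'%(s['t'],np.degrees(np.arctan2(*g)),np.hypot(*g),np.round(r['F'],1),T))
E
python3 log.py 1
```

```text
t 4.62 th -37.2 rad 69.0 F [ -1.3   7.6 -19.9] T 0.369
```

Emit:
play_rows --targets '[{"linear":[-3.4,0,-2.2],"turn":0},{"linear":[-6.9,0,-4.3],"turn":0},{"linear":[-10.6,0,-6.1],"turn":0}]'

```text
t: 5.0
eef_pos: [543.3, 115.1, 229.5]
tcp_rot: [-3.141, -0.01, 2.971]
ft_force: [-5.5, 8.9, -21.4]
opening: 0.291
```

```bash
python3 log.py 1
```

```text
t 5.00 th -28.0 rad 68.5 F [ -7.    7.9 -21.4] T 0.365
```

Emit:
play_rows --targets '[{"linear":[-3.7,0,-1.6],"turn":0},{"linear":[-7.6,0,-3.0],"turn":0},{"linear":[-11.5,0,-4.2],"turn":0}]'

```text
t: 5.38
eef_pos: [554.1, 113.3, 233.7]
tcp_rot: [-3.141, -0.011, 2.971]
ft_force: [-8.6, 9.2, -18.4]
opening: 0.292
```

```bash
python3 log.py 1
```

```text
t 5.38 th -18.1 rad 68.1 F [-10.    7.6 -18.4] T 0.039
```

Emit:
play_rows --targets '[{"linear":[-4.0,0,-0.9],"turn":0},{"linear":[-8.0,0,-1.6],"turn":0},{"linear":[-12.0,0,-2.1],"turn":0}]'

```text
t: 5.75
eef_pos: [565.7, 111.3, 236.1]
tcp_rot: [-3.141, -0.012, 2.972]
ft_force: [-12.2, 8.2, -11.9]
opening: 0.292
```

```bash
python3 log.py 1
```

```text
t 5.75 th -8.0 rad 67.8 F [-13.4   6.  -11.9] T -0.183
```

Emit:
play_rows --targets '[{"linear":[-4.1,0,-0.2],"turn":0},{"linear":[-8.1,0,-0.2],"turn":0},{"linear":[-12.2,0,0],"turn":0}]'

```text
t: 6.12
eef_pos: [577.9, 109.2, 236.9]
tcp_rot: [-3.141, -0.01, 2.972]
ft_force: [-13.2, 6.5, -4.4]
opening: 0.294
```

```bash
python3 log.py 1
```

```text
t 6.12 th 2.5 rad 67.9 F [-14.1   4.2  -4.4] T -0.374
```

Run:
```python
import json
for l in open('log.jsonl'):
    r=json.loads(l); print([round(x,1) for x in r['e']],[round(x,2) for x in r['F']],[round(x,3) for x in r['M']])
```

```text
[-41.7, 1.3, 113.9] [-1.3, 7.58, -19.9] [1.355, 0.681, -0.008]
[-32.1, 1.3, 119.5] [-6.97, 7.88, -21.41] [1.446, 1.54, -0.05]
[-21.2, 1.3, 123.7] [-10.05, 7.63, -18.38] [1.33, 2.145, -0.045]
[-9.5, 1.4, 126.1] [-13.41, 6.01, -11.85] [1.211, 2.723, -0.06]
[2.9, 1.3, 126.9] [-14.09, 4.18, -4.41] [0.977, 2.924, -0.047]
```

Emit:
play_rows --targets '[{"linear":[-4.0,0,0.5],"turn":0},{"linear":[-8.1,0,1.2],"turn":0},{"linear":[-12.0,0,2.1],"turn":0}]'

```text
t: 6.5
eef_pos: [590.3, 107.1, 235.7]
tcp_rot: [-3.141, -0.008, 2.972]
ft_force: [-13.2, 5.3, 2.7]
opening: 0.294
```

```bash
python3 log.py 1
```

```text
t 6.50 th 13.1 rad 68.5 F [-13.9   3.    2.7] T -0.284
```

Emit:
play_rows --targets '[{"linear":[-3.9,0,1.2],"turn":0},{"linear":[-7.7,0,2.6],"turn":0},{"linear":[-11.5,0,4.2],"turn":0}]'

```text
t: 6.88
eef_pos: [602.5, 104.9, 232.5]
tcp_rot: [3.141, -0.005, 2.972]
ft_force: [-9.8, 4.7, 7.8]
opening: 0.292
```

```bash
python3 log.py 1
```

```text
t 6.88 th 23.7 rad 69.4 F [-10.4   3.    7.8] T -0.217
```

Emit:
play_rows --targets '[{"linear":[-3.6,0,1.8],"turn":0},{"linear":[-7.2,0,3.9],"turn":0},{"linear":[-10.6,0,6.1],"turn":0}]'

```text
t: 7.25
eef_pos: [614.0, 103.0, 227.3]
tcp_rot: [3.141, -0.001, 2.972]
ft_force: [-5.5, 2.9, 12.3]
opening: 0.292
```

```bash
python3 log.py 1
```

```text
t 7.25 th 34.2 rad 70.5 F [-5.9  1.9 12.3] T -0.099
```

Emit:
play_rows --targets '[{"linear":[-3.3,0,2.4],"turn":0},{"linear":[-6.4,0,5.0],"turn":0},{"linear":[-9.3,0,7.8],"turn":0}]'

```text
t: 7.62
eef_pos: [624.1, 101.2, 220.2]
tcp_rot: [3.141, 0.002, 2.972]
ft_force: [-1.7, 0.9, 13.8]
opening: 0.289
```

```bash
python3 log.py 1
```

```text
t 7.62 th 44.2 rad 71.4 F [-1.9  0.6 13.8] T 0.140
```

Emit:
play_rows --targets '[{"linear":[-2.8,0,3.0],"turn":0},{"linear":[-5.4,0,6.1],"turn":0},{"linear":[-7.8,0,9.3],"turn":0}]'

```text
t: 8.0
eef_pos: [632.6, 99.7, 211.3]
tcp_rot: [3.14, 0.004, 2.972]
ft_force: [2.9, 1.0, 14.3]
opening: 0.293
```

```bash
python3 log.py 1
python3 - <<'E'
import json
for l in open('log.jsonl'):
    r=json.loads(l); print([round(x,1) for x in r['e']],[round(x,2) for x in r['F']],[round(x,3) for x in r['M']])
E
```

```text
t 8.00 th 54.1 rad 72.1 F [ 2.7  1.4 14.3] T 0.137
[-41.7, 1.3, 113.9] [-1.3, 7.58, -19.9] [1.355, 0.681, -0.008]
[-32.1, 1.3, 119.5] [-6.97, 7.88, -21.41] [1.446, 1.54, -0.05]
[-21.2, 1.3, 123.7] [-10.05, 7.63, -18.38] [1.33, 2.145, -0.045]
[-9.5, 1.4, 126.1] [-13.41, 6.01, -11.85] [1.211, 2.723, -0.06]
[2.9, 1.3, 126.9] [-14.09, 4.18, -4.41] [0.977, 2.924, -0.047]
[15.5, 1.3, 125.7] [-13.87, 2.98, 2.7] [0.742, 2.831, 0.033]
[27.9, 1.3, 122.5] [-10.42, 2.97, 7.85] [0.437, 2.286, -0.011]
[39.6, 1.3, 117.3] [-5.93, 1.94, 12.3] [0.213, 1.607, -0.034]
[49.9, 1.3, 110.2] [-1.86, 0.6, 13.79] [0.024, 0.856, -0.066]
[58.4, 1.2, 101.3] [2.72, 1.45, 14.29] [-0.149, 0.272, -0.078]
```

Emit:
play_rows --targets '[{"linear":[2.4,0,-3.3],"turn":0},{"linear":[5.0,0,-6.4],"turn":0},{"linear":[7.8,0,-9.3],"turn":0}]'

```text
t: 8.38
eef_pos: [624.6, 101.1, 217.6]
tcp_rot: [3.141, 0.002, 2.972]
ft_force: [7.8, 2.6, -14.6]
opening: 0.293
```

```bash
python3 log.py -1
```

```text
t 8.38 th 46.0 rad 70.0 F [  7.3   3.9 -14.6] T -0.226
```

Emit:
play_rows --targets '[{"linear":[3.0,0,-2.8],"turn":0},{"linear":[6.1,0,-5.4],"turn":0},{"linear":[9.3,0,-7.8],"turn":0}]'

```text
t: 8.75
eef_pos: [614.7, 102.8, 224.6]
tcp_rot: [3.141, -0.001, 2.972]
ft_force: [5.4, 4.1, -19.0]
opening: 0.295
```

```bash
python3 log.py -1
```

```text
t 8.75 th 35.9 rad 68.6 F [  4.7   5.  -19. ] T -0.162
```

Emit:
play_rows --targets '[{"linear":[3.4,0,-2.2],"turn":0},{"linear":[6.9,0,-4.3],"turn":0},{"linear":[10.6,0,-6.1],"turn":0}]'

```text
t: 9.12
eef_pos: [604.2, 104.6, 230.4]
tcp_rot: [3.141, -0.001, 2.972]
ft_force: [6.6, 3.4, -19.5]
opening: 0.295
```

```bash
python3 log.py -1
```

```text
t 9.12 th 25.7 rad 68.2 F [  5.9   4.4 -19.5] T -0.080
```

Emit:
play_rows --targets '[{"linear":[3.7,0,-1.6],"turn":0},{"linear":[7.6,0,-3.0],"turn":0},{"linear":[11.5,0,-4.2],"turn":0}]'

```text
t: 9.5
eef_pos: [593.1, 106.5, 234.7]
tcp_rot: [3.141, -0.0, 2.972]
ft_force: [8.5, 3.5, -22.0]
opening: 0.296
```

```bash
python3 log.py -1
```

```text
t 9.50 th 15.6 rad 68.2 F [  7.7   4.9 -22. ] T 0.042
```

Emit:
play_rows --targets '[{"linear":[4.0,0,-0.9],"turn":0},{"linear":[8.0,0,-1.6],"turn":0},{"linear":[12.0,0,-2.1],"turn":0}]'

```text
t: 9.88
eef_pos: [582.0, 108.4, 237.4]
tcp_rot: [3.141, 0.002, 2.972]
ft_force: [11.2, 2.2, -18.1]
opening: 0.295
```

```bash
python3 log.py -1
```

```text
t 9.88 th 5.9 rad 68.7 F [ 10.7   4.  -18.1] T 0.221
```

Emit:
play_rows --targets '[{"linear":[4.1,0,-0.2],"turn":0},{"linear":[8.1,0,-0.2],"turn":0},{"linear":[12.2,0,0],"turn":0}]'

```text
t: 10.25
eef_pos: [570.8, 110.4, 238.4]
tcp_rot: [3.141, 0.005, 2.972]
ft_force: [14.0, 0.1, -11.7]
opening: 0.289
```

```bash
python3 log.py -1
```

```text
t 10.25 th -3.5 rad 69.5 F [ 13.8   2.4 -11.7] T 0.215
```

Emit:
play_rows --targets '[{"linear":[4.0,0,0.5],"turn":0},{"linear":[8.1,0,1.2],"turn":0},{"linear":[12.0,0,2.1],"turn":0}]'

```text
t: 10.62
eef_pos: [559.6, 112.2, 237.7]
tcp_rot: [3.14, 0.008, 2.972]
ft_force: [11.7, -0.4, 1.0]
opening: 0.296
```

```bash
python3 log.py -1
```

```text
t 10.62 th -12.8 rad 70.4 F [11.6  1.6  1. ] T 0.351
```

Emit:
play_rows --targets '[{"linear":[3.9,0,1.2],"turn":0},{"linear":[7.7,0,2.6],"turn":0},{"linear":[11.5,0,4.2],"turn":0}]'

```text
t: 11.0
eef_pos: [548.2, 114.2, 234.8]
tcp_rot: [3.14, 0.009, 2.972]
ft_force: [6.4, -0.8, 14.4]
opening: 0.291
```

```bash
python3 log.py -1
```

```text
t 11.00 th -22.4 rad 71.1 F [ 6.4  0.3 14.4] T -0.061
```

Emit:
play_rows --targets '[{"linear":[3.6,0,1.8],"turn":0},{"linear":[7.2,0,3.9],"turn":0},{"linear":[10.6,0,6.1],"turn":0}]'

```text
t: 11.38
eef_pos: [537.0, 116.2, 228.9]
tcp_rot: [3.14, 0.007, 2.972]
ft_force: [-0.3, 0.3, 18.7]
opening: 0.291
```

```bash
python3 log.py -1
```

```text
t 11.38 th -32.8 rad 71.2 F [-0.3  0.3 18.7] T -0.140
```

Emit:
play_rows --targets '[{"linear":[3.3,0,2.4],"turn":0},{"linear":[6.4,0,5.0],"turn":0},{"linear":[9.3,0,7.8],"turn":0}]'

```text
t: 11.75
eef_pos: [527.1, 117.9, 220.7]
tcp_rot: [3.14, 0.005, 2.972]
ft_force: [-2.8, 0.6, 17.8]
opening: 0.296
```

```bash
python3 log.py -1
```

```text
t 11.75 th -43.2 rad 70.9 F [-2.8  0.1 17.8] T -0.301
```

Emit:
play_rows --targets '[{"linear":[2.8,0,3.0],"turn":0},{"linear":[5.4,0,6.1],"turn":0},{"linear":[7.8,0,9.3],"turn":0}]'

```text
t: 12.12
eef_pos: [519.0, 119.3, 210.9]
tcp_rot: [3.141, 0.003, 2.972]
ft_force: [-4.0, 2.3, 16.2]
opening: 0.296
```

```bash
python3 log.py -1
python3 - <<'E'
import json
for l in list(open('log.jsonl'))[10:]:
    r=json.loads(l); print([round(x,1) for x in r['e']],[round(x,2) for x in r['F']],[round(x,3) for x in r['M']])
E
```

```text
t 12.12 th -53.6 rad 70.6 F [-4.3  1.6 16.2] T -0.436
[50.3, 1.3, 107.6] [7.28, 3.91, -14.61] [0.505, -1.693, -0.054]
[40.3, 1.2, 114.6] [4.65, 4.98, -19.03] [0.582, -1.393, -0.079]
[29.6, 1.3, 120.4] [5.89, 4.45, -19.51] [0.723, -1.531, -0.062]
[18.4, 1.3, 124.7] [7.74, 4.93, -21.98] [0.69, -1.837, -0.098]
[7.1, 1.3, 127.4] [10.67, 4.03, -18.12] [0.594, -2.294, -0.094]
[-4.3, 1.3, 128.4] [13.79, 2.42, -11.66] [0.301, -2.695, -0.041]
[-15.6, 1.2, 127.7] [11.57, 1.62, 1.04] [-0.052, -2.482, -0.012]
[-27.2, 1.3, 124.8] [6.4, 0.32, 14.45] [-0.308, -1.483, 0.038]
[-38.6, 1.3, 118.9] [-0.31, 0.26, 18.71] [-0.269, -0.528, -0.015]
[-48.5, 1.3, 110.7] [-2.84, 0.08, 17.8] [-0.254, -0.092, -0.021]
[-56.8, 1.3, 100.9] [-4.34, 1.56, 16.19] [-0.064, 0.193, -0.022]
```

```bash
cat > fit.py <<'E'
from h import *
import json,sys
def fit(D=None,skip=(10,),off=0,rows=None,Lfix=None,verbose=1):
    R=[json.loads(l) for l in open('log.jsonl')]
    A=[];y=[]
    for i,r in enumerate(R):
        if i in skip or (rows is not None and i not in rows): continue
        x,_,z=r['e']; zg=z-59; F=r['F']; th=np.arctan2(x,zg)+r.get('off',0)
        yy=-(r['M'][1]+(zg*F[0]-x*F[2])/1000); row=[F[0],r['d'],-np.sin(th),-np.cos(th)]
        if Lfix: yy-=Lfix*F[0]; row=row[1:]
        if D: yy-=D*r['d']; del row[-3]
        A.append(row);y.append(yy)
    A=np.array(A);y=np.array(y)
    p,_,_,_=np.linalg.lstsq(A,y,rcond=None); res=y-A@p
    s=res.std()*np.sqrt(len(y)/(len(y)-len(p))); C=np.linalg.inv(A.T@A)*s**2
    a,b=p[-2:]
    print('p',p.round(3),'sd',np.sqrt(np.diag(C)).round(3),'A %.3f phi %.1f rms %.3f'%(np.hypot(a,b),np.degrees(np.arctan2(b,a)),s))
    if verbose: print(res.round(3))
if __name__=='__main__':
    fit(); fit(D=.45); fit(Lfix=.114); fit(Lfix=.16); fit(skip=(0,1,10,11))
E
python3 fit.py
python3 - <<'E'
from h import *
from cell import env
c=env.camera_params('top'); p,d=env.read_camera('top'); cv2.imwrite('pics/t3.png',cv2.resize(p[140:250,180:310,::-1],None,fx=5,fy=5,interpolation=2))
p,d=env.read_camera('side'); cv2.imwrite('pics/s3.png',cv2.resize(p[130:280,200:350,::-1],None,fx=4,fy=4,interpolation=2))
p,d=env.read_camera('wrist'); cv2.imwrite('pics/w3.png',p[:,:,::-1])
E
```

```text
p [ 0.158  0.321  0.225 -0.033] sd [0.004 0.039 0.054 0.026] A 0.227 phi -8.2 rms 0.100
[-0.058  0.214  0.056  0.018 -0.103  0.021 -0.022 -0.062  0.034 -0.14
  0.061  0.052  0.055  0.066 -0.113  0.085 -0.135  0.045 -0.034 -0.125]
p [ 0.169  0.313 -0.047] sd [0.003 0.059 0.032] A 0.316 phi -8.5 rms 0.126
[-0.236  0.112  0.003  0.019 -0.078  0.059 -0.007 -0.085 -0.023 -0.238
  0.176  0.137  0.103  0.066 -0.164  0.046 -0.127  0.118  0.058 -0.025]
p [ 0.011 -0.009  0.021] sd [0.061 0.127 0.067] A 0.023 phi 114.8 rms 0.262
[ 0.38   0.376  0.051 -0.172 -0.365 -0.277 -0.213 -0.099  0.137  0.131
 -0.14  -0.055  0.07   0.251  0.247  0.384 -0.027 -0.107 -0.269 -0.405]
p [ 0.338  0.237 -0.035] sd [0.023 0.047 0.025] A 0.240 phi -8.5 rms 0.098
[-0.081  0.205  0.056  0.028 -0.089  0.036 -0.012 -0.06   0.028 -0.154
  0.072  0.057  0.054  0.057 -0.132  0.069 -0.141  0.053 -0.021 -0.11 ]
p [ 0.156  0.291  0.18  -0.013] sd [0.005 0.057 0.08  0.027] A 0.181 phi -4.0 rms 0.088
[ 0.1    0.049 -0.081  0.034 -0.011 -0.051  0.044 -0.129  0.031  0.046
  0.071 -0.095  0.105 -0.118  0.055 -0.024 -0.116]
```

View pics/t3.png

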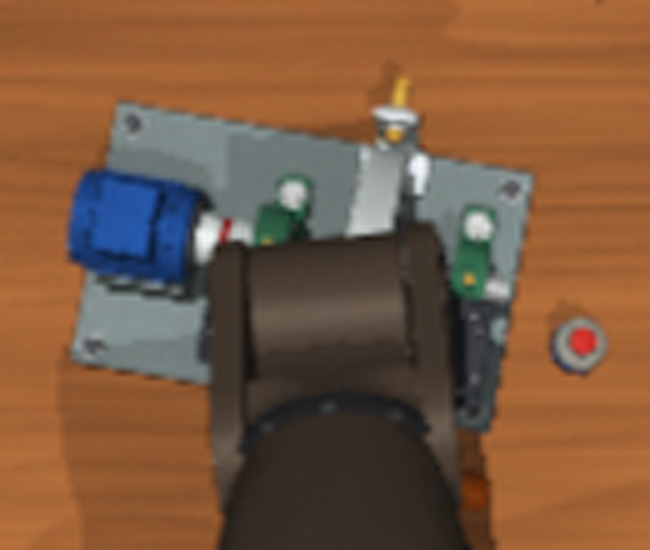

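View pics/s3.png

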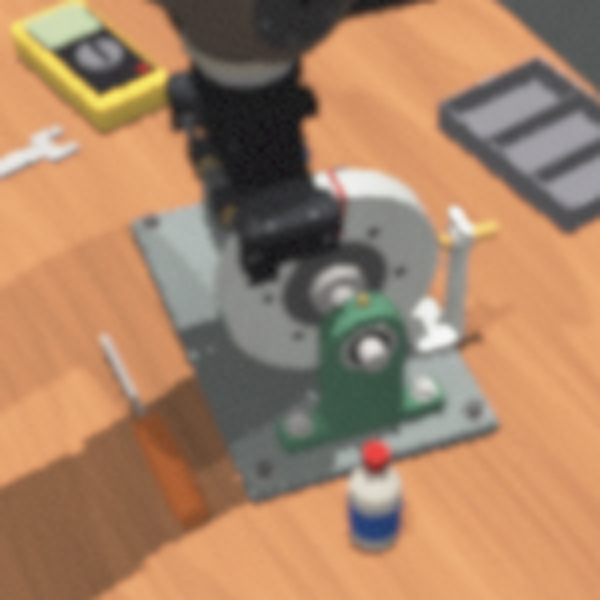

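View pics/w3.png

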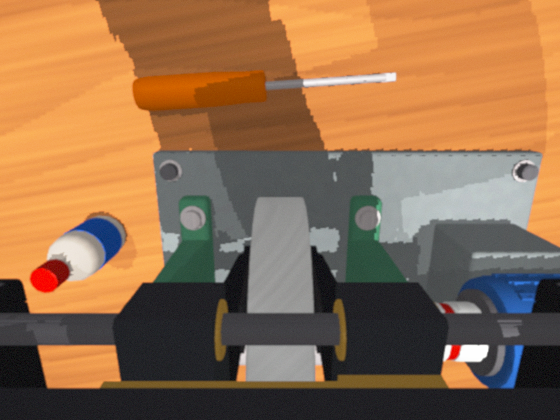

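```bash
cat > fit2.py <<'E'
from h import *
import json
R=[json.loads(l) for l in open('log.jsonl')]
def go(sel,th0=0,v=1):
    e=np.array([r['e'] for r in sel]);F=np.array([r['F'] for r in sel]);M=np.array([r['M'] for r in sel])[:,1];d=np.array([r['d'] for r in sel])
    x=e[:,0]/1e3;zg=(e[:,2]-59)/1e3;th=np.arctan2(x,zg)
    Am=np.c_[-F[:,0],d>0,d<0].astype(float); q,*_=np.linalg.lstsq(Am,M,rcond=None); rm=M-Am@q
    L=q[0]; Mt=np.where(d>0,q[1],q[2]); Fx=-(M-Mt)/L
    # weighted blend of Fx from M and F
    Fb=(Fx/.2**2+F[:,0]/.55**2)/(1/.2**2+1/.55**2)
    T=-Mt-zg*Fb+x*F[:,2]
    A=np.c_[d,-np.sin(th),-np.cos(th)]; p,*_=np.linalg.lstsq(A,T,rcond=None); res=T-A@p
    C=np.linalg.inv(A.T@A)*res.var()*len(T)/(len(T)-3)
    print('L,Mt',q.round(3),'rmsM',rm.std().round(3)); print('D,a,b',p.round(3),np.sqrt(np.diag(C)).round(3),'A %.3f phi %.1f rms %.3f'%(np.hypot(*p[1:]),np.degrees(np.arctan2(p[2],p[1])),res.std()))
    if v: print(rm.round(3)); print(np.c_[np.degrees(th),T,res].round(3).tolist())
if __name__=='__main__':
    go([r for i,r in enumerate(R) if i!=10])
    go([r for i,r in enumerate(R) if i not in(0,1,10,11)],v=0)
E
python3 fit2.py
python3 - <<'E'
from cell import env
import numpy as np
X=[]
for i in range(6):
    env.read_camera('top'); s=env.state(); X.append(np.r_[s['tau'],s['ft_force'],s['moment']])
X=np.array(X); print(s['t']); print(X.round(3));
E
```

```text
L,Mt [ 0.161  0.576 -0.556] rmsM 0.072
D,a,b [ 0.338  0.191 -0.034] [0.013 0.028 0.015] A 0.194 phi -10.2 rms 0.053
[-0.104 -0.158 -0.049 -0.012  0.078  0.021  0.031  0.077 -0.02   0.135
 -0.087 -0.025 -0.034 -0.019  0.084 -0.061  0.105 -0.021  0.007  0.05 ]
[[-37.224, 0.295, -0.186], [-27.981, 0.482, 0.024], [-18.14, 0.446, 0.016], [-8.021, 0.432, 0.033], [2.46, 0.397, 0.032], [13.082, 0.399, 0.07], [23.73, 0.316, 0.023], [34.164, 0.281, 0.021], [44.243, 0.202, -0.028], [54.086, 0.176, -0.029], [35.918, -0.495, -0.073], [25.724, -0.391, -0.001], [15.637, -0.369, -0.012], [5.907, -0.308, 0.016], [-3.531, -0.319, -0.026], [-12.779, -0.278, -0.015], [-22.442, -0.219, 0.015], [-32.773, -0.153, 0.053], [-43.194, -0.159, 0.024], [-53.566, -0.17, -0.005]]
L,Mt [ 0.16   0.621 -0.555] rmsM 0.055
D,a,b [ 0.329  0.228 -0.016] [0.008 0.017 0.008] A 0.229 phi -4.0 rms 0.025
12.575
[[-1.8850e+00 -4.6767e+01 -1.8330e+01 -3.0500e-01 -4.2600e-01 -2.4000e-02
  -5.0900e+00  3.1220e+00  1.3170e+01  1.7700e-01  1.5500e-01 -5.0000e-03]
 [-1.9110e+00 -4.6628e+01 -1.8343e+01 -3.0600e-01 -4.3800e-01 -2.4000e-02
  -4.7080e+00  2.4900e+00  1.2059e+01  8.6000e-02  2.6300e-01 -3.0000e-02]
 [-1.9200e+00 -4.6595e+01 -1.8359e+01 -3.0600e-01 -4.3500e-01 -2.4000e-02
  -3.7350e+00  3.4770e+00  1.2226e+01  1.1100e-01  2.3600e-01 -2.9000e-02]
 [-1.9220e+00 -4.6585e+01 -1.8364e+01 -3.0500e-01 -4.3300e-01 -2.4000e-02
  -4.3130e+00  2.6120e+00  1.3103e+01  1.3900e-01  1.8500e-01 -4.0000e-03]
 [-1.9230e+00 -4.6580e+01 -1.8365e+01 -3.0500e-01 -4.3200e-01 -2.4000e-02
  -4.5640e+00  2.7640e+00  1.2465e+01  1.5300e-01  1.4800e-01 -5.2000e-02]
 [-1.9240e+00 -4.6579e+01 -1.8365e+01 -3.0500e-01 -4.3200e-01 -2.4000e-02
  -4.3170e+00  2.1780e+00  1.2058e+01  1.3300e-01  2.5800e-01 -3.1000e-02]]
```

```bash
cat > fit3.py <<'E'
from h import *
import json
R=[json.loads(l) for l in open('log.jsonl')]
def go(sel,v=1):
    e=np.array([r['e'] for r in sel]);F=np.array([r['F'] for r in sel]);d=np.array([r['d'] for r in sel])
    x=e[:,0]/1e3;zg=(e[:,2]-59)/1e3;th=np.arctan2(x,zg)
    T=-zg*F[:,0]+x*F[:,2]
    A=np.c_[d,-np.sin(th),-np.cos(th)]; p,*_=np.linalg.lstsq(A,T,rcond=None); res=T-A@p
    C=np.linalg.inv(A.T@A)*res.var()*len(T)/(len(T)-3)
    print('D,a,b',p.round(3),np.sqrt(np.diag(C)).round(3),'A %.3f phi %.1f rms %.3f'%(np.hypot(*p[1:]),np.degrees(np.arctan2(p[2],p[1])),res.std()))
    if v: print(np.c_[np.degrees(th),d,T,res].round(2).tolist())
if __name__=='__main__':
    go([r for i,r in enumerate(R) if i!=10])
    go([r for i,r in enumerate(R) if i not in(0,1,10,11)],v=0)
E
python3 fit3.py
sed -i "s/,d=int/,q=s['joints'].tolist(),tau=s['tau'].tolist(),qv=s['qvel'].tolist(),seg=(sys.argv+['A'])[2] if len(sys.argv)>2 else 'A',d=int/" log.py
python3 - <<'E'
import numpy as np
f=lambda d:np.array([-70*np.sin(np.radians(d)),-70*np.cos(np.radians(d))])
print((f(55)-f(-55)))
E
```

```text
D,a,b [ 0.906  0.203 -0.046] [0.013 0.026 0.014] A 0.208 phi -12.7 rms 0.050
[[-37.22, 1.0, 0.9, -0.16], [-27.98, 1.0, 1.11, 0.07], [-18.14, 1.0, 1.04, 0.03], [-8.02, 1.0, 1.01, 0.03], [2.46, 1.0, 0.94, -0.0], [13.08, 1.0, 0.97, 0.06], [23.73, 1.0, 0.88, 0.01], [34.16, 1.0, 0.83, 0.0], [44.24, 1.0, 0.78, -0.01], [54.09, 1.0, 0.72, -0.05], [35.92, -1.0, -1.03, -0.04], [25.72, -1.0, -0.94, 0.01], [15.64, -1.0, -0.91, 0.0], [5.91, -1.0, -0.86, 0.02], [-3.53, -1.0, -0.91, -0.06], [-12.78, -1.0, -0.81, 0.01], [-22.44, -1.0, -0.81, -0.03], [-32.77, -1.0, -0.7, 0.06], [-43.19, -1.0, -0.72, 0.02], [-53.57, -1.0, -0.74, -0.02]]
D,a,b [ 0.916  0.227 -0.055] [0.009 0.02  0.009] A 0.233 phi -13.5 rms 0.029
[-114.6812862    0.       ]
```

Force fit so far: the heavy side stands about 10° behind the grasp line, which puts it near -64° now, on the robot's side and high up. I'm releasing and moving to the far side with the fingers open, logging joint torques at stops along the way. Those are nearly noise-free and give a no-contact baseline.

Emit:
play_rows --hand 56 --targets '[{"linear":[0,0,0],"turn":0},{"linear":[0,0,0],"turn":0},{"linear":[0,0,0],"turn":0},{"linear":[0,0,0],"turn":0}]'

```text
t: 13.08
eef_pos: [518.5, 119.0, 209.1]
tcp_rot: [3.142, -0.0, 2.972]
ft_force: [0.5, 0.3, 0.1]
opening: 0.581
```

```bash
python3 log.py 0 free
```

```text
t 13.07 th -55.0 rad 69.9 F [0.4 0.4 0.1] T -0.046
```

Emit:
play_rows --targets '[{"linear":[-5,0,-6.4],"turn":0},{"linear":[-10.6,0,-12.1],"turn":0},{"linear":[-17.1,0,-17.2],"turn":0},{"linear":[-17.1,0,-17.2],"turn":0},{"linear":[-17.1,0,-17.2],"turn":0}]'

```text
t: 13.7
eef_pos: [535.2, 116.1, 226.3]
tcp_rot: [3.142, -0.0, 2.972]
ft_force: [-0.3, -0.4, -0.8]
opening: 0.585
```

```bash
python3 log.py 0 free
```

```text
t 13.70 th -35.2 rad 70.1 F [-0.2 -0.4 -0.8] T 0.106
```

Emit:
play_rows --targets '[{"linear":[-6.9,0,-4.3],"turn":0},{"linear":[-14.3,0,-7.7],"turn":0},{"linear":[-22.1,0,-10.3],"turn":0},{"linear":[-22.1,0,-10.3],"turn":0},{"linear":[-22.1,0,-10.3],"turn":0}]'

```text
t: 14.32
eef_pos: [556.9, 112.4, 236.6]
tcp_rot: [3.142, -0.0, 2.972]
ft_force: [0.3, 0.3, 0.4]
opening: 0.586
```

```bash
python3 log.py 0 free
```

```text
t 14.32 th -15.1 rad 70.0 F [0.2 0.4 0.4] T -0.059
```

Emit:
play_rows --targets '[{"linear":[-8,0,-1.6],"turn":0},{"linear":[-16,0,-2.2],"turn":0},{"linear":[-24.2,0,-2.1],"turn":0},{"linear":[-24.2,0,-2.1],"turn":0},{"linear":[-24.2,0,-2.1],"turn":0}]'

```text
t: 14.95
eef_pos: [580.8, 108.3, 238.7]
tcp_rot: [-3.142, -0.0, 2.972]
ft_force: [-0.6, 0.5, 0.3]
opening: 0.591
```

```bash
python3 log.py 0 free
```

```text
t 14.95 th 4.9 rad 69.9 F [-0.6  0.4  0.3] T 0.163
```

Emit:
play_rows --targets '[{"linear":[-8.1,0,1.2],"turn":0},{"linear":[-16,0,3.5],"turn":0},{"linear":[-23.5,0,6.3],"turn":0},{"linear":[-23.5,0,6.3],"turn":0},{"linear":[-23.5,0,6.3],"turn":0}]'

```text
t: 15.58
eef_pos: [604.0, 104.3, 232.4]
tcp_rot: [3.142, -0.0, 2.972]
ft_force: [0.3, 0.0, -0.5]
opening: 0.59
```

```bash
python3 log.py 0 free
```

```text
t 15.57 th 25.0 rad 69.9 F [ 0.2  0.1 -0.5] T -0.054
```

Emit:
play_rows --targets '[{"linear":[-7.2,0,3.9],"turn":0},{"linear":[-13.9,0,8.8],"turn":0},{"linear":[-19.9,0,13.9],"turn":0},{"linear":[-19.9,0,13.9],"turn":0},{"linear":[-19.9,0,13.9],"turn":0}]'

```text
t: 16.2
eef_pos: [623.7, 101.0, 218.5]
tcp_rot: [3.142, -0.0, 2.972]
ft_force: [1.0, -0.1, 1.5]
opening: 0.589
```

```bash
python3 log.py 0 free
```

```text
t 16.20 th 44.9 rad 70.0 F [1.  0.1 1.5] T -0.109
```

Emit:
play_rows --targets '[{"linear":[-4,0,4.5],"turn":0},{"linear":[-7.8,0,9.3],"turn":0},{"linear":[-7.8,0,9.3],"turn":0},{"linear":[-7.8,0,9.3],"turn":0}]'

```text
t: 16.7
eef_pos: [631.4, 99.7, 209.3]
tcp_rot: [3.142, -0.0, 2.972]
ft_force: [-0.4, -0.6, 0.1]
opening: 0.588
```

```bash
python3 log.py 0 free; tail -7 log.jsonl | python3 -c "
import sys,json
for l in sys.stdin:
    r=json.loads(l);print([round(v,1) for v in r['e']],[round(v,3) for v in r['tau']],[round(v,4) for v in r['q']],[round(v,3) for v in r['qv']])"
```

```text
t 16.70 th 54.9 rad 70.0 F [-0.3 -0.7  0.1] T 0.047
[-57.3, 0.9, 99.1] [-0.001, -53.504, -19.753, -0.009, 0.09, -0.0] [0.1014, 0.4658, 1.8772, 0.0001, 0.7988, -1.2996] [0.0, -0.001, -0.0, 0.0, 0.0, -0.0]
[-40.3, 0.9, 116.3] [-0.092, -54.692, -21.416, -0.012, 0.09, -0.002] [0.093, 0.4613, 1.8231, 0.0002, 0.8576, -1.308] [0.002, 0.003, 0.005, -0.0, -0.001, -0.0]
[-18.2, 0.9, 126.6] [-0.115, -56.416, -22.434, -0.014, 0.086, -0.003] [0.0828, 0.4742, 1.7629, 0.0001, 0.9049, -1.3181] [0.002, -0.002, 0.003, 0.001, -0.0, -0.001]
[6.0, 1.0, 128.7] [-0.128, -58.69, -23.042, -0.015, 0.083, -0.002] [0.0726, 0.501, 1.7046, 0.0001, 0.9363, -1.3285] [0.002, -0.005, 0.004, 0.001, 0.0, 0.0]
[29.5, 1.0, 122.4] [-0.125, -61.18, -23.238, -0.016, 0.081, -0.002] [0.0633, 0.5372, 1.6545, 0.0001, 0.9501, -1.3378] [0.001, -0.005, 0.001, 0.001, 0.002, -0.001]
[49.4, 1.0, 108.5] [-0.106, -63.55, -23.049, -0.016, 0.08, -0.002] [0.056, 0.5776, 1.6185, 0.0001, 0.9458, -1.3451] [0.001, -0.007, 0.002, -0.001, -0.0, 0.001]
[57.3, 1.0, 99.3] [-0.056, -64.781, -22.825, -0.015, 0.082, -0.001] [0.0532, 0.5978, 1.607, 0.0001, 0.9369, -1.3478] [0.001, -0.006, 0.001, -0.001, -0.0, 0.0]
```

The baseline is clean. Now gripping at +55° and sweeping to -55°.

Emit:
play_rows --hand 0 --targets '[{"linear":[0,0,0],"turn":0},{"linear":[0,0,0],"turn":0},{"linear":[0,0,0],"turn":0},{"linear":[0,0,0],"turn":0},{"linear":[0,0,0],"turn":0}]'

```text
t: 17.32
eef_pos: [631.5, 99.9, 209.4]
tcp_rot: [3.141, 0.0, 2.972]
ft_force: [0.3, 3.4, 1.1]
opening: 0.293
```

```bash
python3 log.py 0 grip
```

```text
t 17.32 th 54.8 rad 70.1 F [-0.2  3.4  1.1] T 0.061
```

Emit:
play_rows --targets '[{"linear":[2.4,0,-3.3],"turn":0},{"linear":[5.0,0,-6.4],"turn":0},{"linear":[7.8,0,-9.3],"turn":0}]'

```text
t: 17.7
eef_pos: [623.2, 101.3, 217.3]
tcp_rot: [3.141, -0.002, 2.972]
ft_force: [1.8, 4.9, -13.7]
opening: 0.294
```

```bash
python3 log.py -1 B
```

```text
t 17.70 th 45.4 rad 68.7 F [  1.    5.1 -13.7] T -0.175
```

Emit:
play_rows --targets '[{"linear":[3.0,0,-2.8],"turn":0},{"linear":[6.1,0,-5.4],"turn":0},{"linear":[9.3,0,-7.8],"turn":0}]'

```text
t: 18.08
eef_pos: [613.8, 103.0, 224.7]
tcp_rot: [3.142, -0.003, 2.972]
ft_force: [1.6, 5.0, -16.4]
opening: 0.29
```

```bash
python3 log.py -1 B
```

```text
t 18.07 th 35.2 rad 68.2 F [  0.7   5.2 -16.4] T -0.134
```

Emit:
play_rows --targets '[{"linear":[3.4,0,-2.2],"turn":0},{"linear":[6.9,0,-4.3],"turn":0},{"linear":[10.6,0,-6.1],"turn":0}]'

```text
t: 18.45
eef_pos: [603.5, 104.7, 230.8]
tcp_rot: [3.141, -0.003, 2.972]
ft_force: [2.4, 4.4, -15.7]
opening: 0.294
```

```bash
python3 log.py -1 B
```

```text
t 18.45 th 25.1 rad 68.2 F [  1.6   4.7 -15.7] T 0.100
```

Emit:
play_rows --targets '[{"linear":[3.7,0,-1.6],"turn":0},{"linear":[7.6,0,-3.0],"turn":0},{"linear":[11.5,0,-4.2],"turn":0}]'

```text
t: 18.82
eef_pos: [592.5, 106.6, 235.1]
tcp_rot: [3.141, -0.001, 2.972]
ft_force: [4.8, 5.0, -16.7]
opening: 0.292
```

```bash
python3 log.py -1 B
```

```text
t 18.82 th 15.0 rad 68.5 F [  3.9   5.7 -16.7] T 0.165
```

Emit:
play_rows --targets '[{"linear":[4.0,0,-0.9],"turn":0},{"linear":[8.0,0,-1.6],"turn":0},{"linear":[12.0,0,-2.1],"turn":0}]'

```text
t: 19.2
eef_pos: [581.3, 108.5, 237.7]
tcp_rot: [3.141, 0.001, 2.972]
ft_force: [6.8, 3.1, -14.8]
opening: 0.296
```

```bash
python3 log.py -1 B
```

```text
t 19.20 th 5.3 rad 69.0 F [  6.1   4.2 -14.8] T 0.335
```

Emit:
play_rows --targets '[{"linear":[4.1,0,-0.2],"turn":0},{"linear":[8.1,0,-0.2],"turn":0},{"linear":[12.2,0,0],"turn":0}]'

```text
t: 19.58
eef_pos: [570.0, 110.5, 238.6]
tcp_rot: [3.141, 0.003, 2.972]
ft_force: [9.6, 3.6, -9.1]
opening: 0.291
```

```bash
python3 log.py -1 B
```

```text
t 19.57 th -4.1 rad 69.8 F [ 8.9  5.2 -9.1] T 0.331
```

Emit:
play_rows --targets '[{"linear":[4.0,0,0.5],"turn":0},{"linear":[8.1,0,1.2],"turn":0},{"linear":[12.0,0,2.1],"turn":0}]'

```text
t: 19.95
eef_pos: [558.8, 112.4, 237.6]
tcp_rot: [3.14, 0.006, 2.972]
ft_force: [8.5, 1.5, 1.9]
opening: 0.292
```

```bash
python3 log.py -1 B
```

```text
t 19.95 th -13.5 rad 70.6 F [8.1 2.9 1.9] T 0.327
```

Emit:
play_rows --targets '[{"linear":[3.9,0,1.2],"turn":0},{"linear":[7.7,0,2.6],"turn":0},{"linear":[11.5,0,4.2],"turn":0}]'

```text
t: 20.32
eef_pos: [547.5, 114.3, 234.5]
tcp_rot: [3.14, 0.007, 2.972]
ft_force: [3.9, 1.6, 11.2]
opening: 0.294
```

```bash
python3 log.py -1 B
```

```text
t 20.32 th -23.1 rad 71.2 F [ 3.6  2.2 11.2] T 0.174
```

Emit:
play_rows --targets '[{"linear":[3.6,0,1.8],"turn":0},{"linear":[7.2,0,3.9],"turn":0},{"linear":[10.6,0,6.1],"turn":0}]'

```text
t: 20.7
eef_pos: [536.5, 116.2, 228.6]
tcp_rot: [3.14, 0.006, 2.972]
ft_force: [-0.2, 2.1, 16.1]
opening: 0.296
```

```bash
python3 log.py -1 B
```

```text
t 20.70 th -33.2 rad 71.2 F [-0.6  2.  16.1] T -0.083
```

Emit:
play_rows --targets '[{"linear":[3.3,0,2.4],"turn":0},{"linear":[6.4,0,5.0],"turn":0},{"linear":[9.3,0,7.8],"turn":0}]'

```text
t: 21.08
eef_pos: [526.9, 117.9, 220.6]
tcp_rot: [3.14, 0.004, 2.972]
ft_force: [-3.2, 2.9, 15.9]
opening: 0.292
```

```bash
python3 log.py -1 B
```

```text
t 21.07 th -43.4 rad 71.0 F [-3.7  2.3 15.9] T -0.152
```

Emit:
play_rows --targets '[{"linear":[2.8,0,3.0],"turn":0},{"linear":[5.4,0,6.1],"turn":0},{"linear":[7.8,0,9.3],"turn":0}]'

```text
t: 21.45
eef_pos: [518.9, 119.3, 211.0]
tcp_rot: [3.141, 0.003, 2.972]
ft_force: [-3.8, 3.5, 16.8]
opening: 0.294
```

```bash
python3 log.py -1 B
```

```text
t 21.45 th -53.6 rad 70.8 F [-4.3  2.8 16.8] T -0.433
```

```bash
cat > fit4.py <<'E'
from h import *
import json
from scipy.interpolate import CubicSpline
R=[json.loads(l) for l in open('log.jsonl')]
fr=[r for r in R if r.get('seg')=='free']
Q=np.array([r['q'] for r in fr]);U=np.array([r['tau'] for r in fr])
E=np.array([r['e'] for r in fr]); TH=np.arctan2(E[:,0],E[:,2]-59)
bas=lambda q:np.c_[np.ones(len(q)),np.sin(q[:,1]),np.cos(q[:,1]),np.sin(q[:,1]+q[:,2]),np.cos(q[:,1]+q[:,2])]
B=bas(np.vstack([Q,[[1.1634,.49157,1.55949,0,1.0917,-.1056]]])); U8=np.vstack([U,[0,-61.264,-25.816,0,U[-1,4],0]])
W,*_=np.linalg.lstsq(B,U8,rcond=1e-9); W[:,[0,3,4,5]]=0
# joint rates along true arc from spline of free path
cs=CubicSpline(TH,Q)
def T_tau(r):
    th=np.arctan2(r['e'][0],r['e'][2]-59); q=np.array([r['q']])
    g=(bas(q)@W)[0]; g[4]=.084
    return th,float((np.array(r['tau'])-g)@cs(th,1))
if __name__=='__main__':
    print('base resid',(U8-B@W)[:,1:3].round(3).tolist())
    for seg in ['B','C','D','E']:
        S=[r for r in R if r.get('seg')==seg]
        if not S: continue
        X=[]
        for r in S:
            th,T=T_tau(r); x=r['e'][0]/1e3;zg=(r['e'][2]-59)/1e3
            TF=-zg*r['F'][0]+x*r['F'][2]; X.append([np.degrees(th),r['d'],T,TF])
        X=np.array(X); print(seg,X.round(3).tolist())
        for k in (2,3):
            t=np.radians(X[:,0]); u=slice(1,None)
            A=np.c_[X[:,1],-np.sin(t),-np.cos(t)]; p,*_=np.linalg.lstsq(A[u],X[u,k],rcond=None)
            print(' D,a,b',p.round(3),'A %.3f phi %.1f'%(np.hypot(*p[1:]),np.degrees(np.arctan2(p[2],p[1]))),'res',(X[:,k]-A@p).round(3))
E
python3 fit4.py
```

```text
base resid [[0.008, 0.012], [-0.03, -0.038], [0.041, 0.032], [-0.012, 0.01], [-0.035, -0.017], [0.056, -0.006], [-0.03, 0.009], [-0.0, -0.001]]
B [[45.384, -1.0, -0.671, -0.717], [35.242, -1.0, -0.623, -0.685], [25.076, -1.0, -0.573, -0.552], [15.044, -1.0, -0.536, -0.557], [5.334, -1.0, -0.519, -0.517], [-4.122, -1.0, -0.517, -0.574], [-13.455, -1.0, -0.537, -0.59], [-23.078, -1.0, -0.537, -0.547], [-33.236, -1.0, -0.557, -0.593], [-43.44, -1.0, -0.607, -0.589], [-53.568, -1.0, -0.694, -0.771]]
 D,a,b [ 0.992  0.036 -0.477] A 0.479 phi -85.6 res [ 0.011 -0.     0.002  0.004  0.001 -0.004 -0.018  0.002  0.016  0.013
 -0.015]
 D,a,b [ 1.075  0.036 -0.541] A 0.542 phi -86.2 res [ 0.004 -0.031  0.049  0.004  0.023 -0.041 -0.05   0.016  0.009  0.068
 -0.047]
```

Joint torques give a clean curve with about 0.01 N m residual, but one direction alone can't separate drag from weight. I'll re-grip on the far side and sweep both ways with the heavy side low.

Run:
```python
from h import *
from cell import env
p,d=env.read_camera('side'); cv2.imwrite('pics/s4.png',cv2.resize(p[130:280,200:350,::-1],None,fx=4,fy=4,interpolation=2))
p,d=env.read_camera('wrist'); cv2.imwrite('pics/w4.png',p[:,:,::-1])
```

```text
(no output)
```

View pics/s4.png

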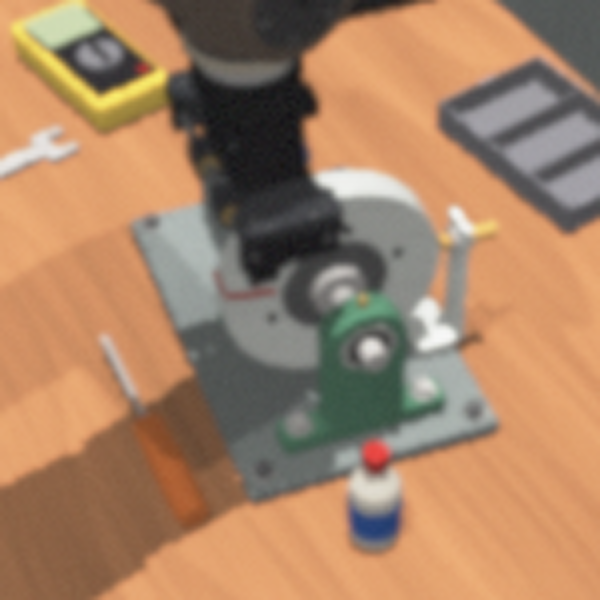

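View pics/w4.png

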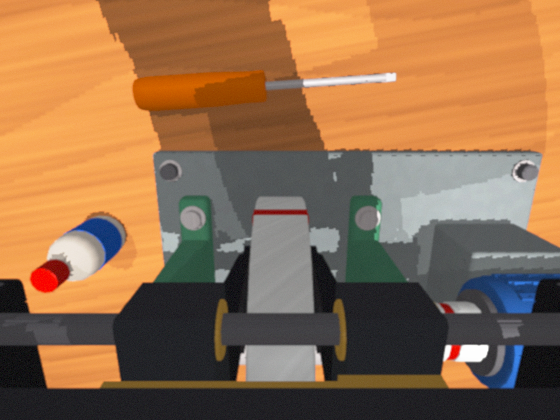

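Emit:
play_rows --hand 56 --targets '[{"linear":[0,0,0],"turn":0},{"linear":[0,0,0],"turn":0},{"linear":[0,0,0],"turn":0},{"linear":[-7.8,0,-9.3],"turn":0},{"linear":[-17.1,0,-17.2],"turn":0},{"linear":[-33.4,0,-25.6],"turn":0},{"linear":[-57.3,0,-29.8],"turn":0},{"linear":[-81.2,0,-25.6],"turn":0},{"linear":[-97.5,0,-17.2],"turn":0},{"linear":[-106.8,0,-9.3],"turn":0},{"linear":[-114.6,0,0],"turn":0},{"linear":[-114.6,0,0],"turn":0}]'

```text
t: 23.05
eef_pos: [631.3, 99.6, 208.3]
tcp_rot: [-3.141, -0.002, 2.972]
ft_force: [-0.5, -0.3, 0.2]
opening: 0.584
```

Emit:
play_rows --hand 0 --targets '[{"linear":[0,0,0],"turn":0},{"linear":[0,0,0],"turn":0},{"linear":[0,0,0],"turn":0},{"linear":[0,0,0],"turn":0},{"linear":[0,0,0],"turn":0}]'

```text
t: 23.68
eef_pos: [631.4, 99.9, 209.7]
tcp_rot: [3.141, 0.0, 2.972]
ft_force: [-0.3, 2.6, 3.3]
opening: 0.293
```

```bash
python3 log.py 0 grip
```

```text
t 23.68 th 54.6 rad 70.2 F [-0.8  2.5  3.3] T 0.016
```

Red line is at side-zoom (222–272, 290–297), now pointing about horizontally toward the robot, so the wheel turned roughly 100° as intended. Now the two-way sweep.

Emit:
play_rows --targets '[{"linear":[2.4,0,-3.3],"turn":0},{"linear":[5.0,0,-6.4],"turn":0},{"linear":[7.8,0,-9.3],"turn":0}]'

```text
t: 24.05
eef_pos: [623.3, 101.3, 217.3]
tcp_rot: [3.141, -0.002, 2.972]
ft_force: [2.5, 5.4, -13.3]
opening: 0.291
```

```bash
python3 log.py -1 C
```

```text
t 24.05 th 45.5 rad 68.8 F [  1.6   5.7 -13.3] T -0.181
```

Emit:
play_rows --targets '[{"linear":[3.0,0,-2.8],"turn":0},{"linear":[6.1,0,-5.4],"turn":0},{"linear":[9.3,0,-7.8],"turn":0}]'

```text
t: 24.42
eef_pos: [613.9, 103.0, 224.6]
tcp_rot: [3.142, -0.003, 2.972]
ft_force: [3.0, 5.3, -16.3]
opening: 0.293
```

```bash
python3 log.py -1 C
```

```text
t 24.43 th 35.4 rad 68.1 F [  2.    5.7 -16.3] T -0.259
```

Emit:
play_rows --targets '[{"linear":[3.4,0,-2.2],"turn":0},{"linear":[6.9,0,-4.3],"turn":0},{"linear":[10.6,0,-6.1],"turn":0}]'

```text
t: 24.8
eef_pos: [603.6, 104.7, 230.5]
tcp_rot: [3.141, -0.002, 2.972]
ft_force: [4.1, 5.0, -18.5]
opening: 0.292
```

```bash
python3 log.py -1 C
```

```text
t 24.80 th 25.3 rad 68.0 F [  3.2   5.6 -18.5] T 0.003
```

Emit:
play_rows --targets '[{"linear":[3.7,0,-1.6],"turn":0},{"linear":[7.6,0,-3.0],"turn":0},{"linear":[11.5,0,-4.2],"turn":0}]'

```text
t: 25.18
eef_pos: [592.7, 106.6, 234.8]
tcp_rot: [3.141, -0.001, 2.972]
ft_force: [7.3, 5.2, -18.2]
opening: 0.294
```

```bash
python3 log.py -1 C
```

```text
t 25.18 th 15.3 rad 68.2 F [  6.3   6.4 -18.2] T 0.082
```

Emit:
play_rows --targets '[{"linear":[4.0,0,-0.9],"turn":0},{"linear":[8.0,0,-1.6],"turn":0},{"linear":[12.0,0,-2.1],"turn":0}]'

```text
t: 25.55
eef_pos: [581.7, 108.5, 237.4]
tcp_rot: [3.141, 0.001, 2.972]
ft_force: [10.3, 4.2, -17.3]
opening: 0.294
```

```bash
python3 log.py -1 C
```

```text
t 25.55 th 5.7 rad 68.8 F [  9.4   5.9 -17.3] T 0.295
```

Emit:
play_rows --targets '[{"linear":[4.1,0,-0.2],"turn":0},{"linear":[8.1,0,-0.2],"turn":0},{"linear":[12.2,0,0],"turn":0}]'

```text
t: 25.92
eef_pos: [570.7, 110.4, 238.4]
tcp_rot: [3.141, 0.005, 2.972]
ft_force: [13.7, 2.8, -11.1]
opening: 0.292
```

```bash
python3 log.py -1 C
```

```text
t 25.93 th -3.6 rad 69.6 F [ 13.1   5.1 -11.1] T 0.319
```

Emit:
play_rows --targets '[{"linear":[4.0,0,0.5],"turn":0},{"linear":[8.1,0,1.2],"turn":0},{"linear":[12.0,0,2.1],"turn":0}]'

```text
t: 26.3
eef_pos: [559.7, 112.2, 237.7]
tcp_rot: [3.14, 0.008, 2.972]
ft_force: [13.9, 0.1, -0.4]
opening: 0.296
```

```bash
python3 log.py -1 C
```

```text
t 26.30 th -12.7 rad 70.5 F [13.6  2.4 -0.4] T 0.223
```

Emit:
play_rows --targets '[{"linear":[3.9,0,1.2],"turn":0},{"linear":[7.7,0,2.6],"turn":0},{"linear":[11.5,0,4.2],"turn":0}]'

```text
t: 26.68
eef_pos: [548.6, 114.1, 235.0]
tcp_rot: [3.14, 0.01, 2.972]
ft_force: [8.1, -0.3, 14.7]
opening: 0.291
```

```bash
python3 log.py -1 C
```

```text
t 26.68 th -22.1 rad 71.2 F [ 8.1  1.1 14.7] T 0.009
```

Emit:
play_rows --targets '[{"linear":[3.6,0,1.8],"turn":0},{"linear":[7.2,0,3.9],"turn":0},{"linear":[10.6,0,6.1],"turn":0}]'

```text
t: 27.05
eef_pos: [537.5, 116.0, 229.4]
tcp_rot: [3.14, 0.009, 2.972]
ft_force: [1.9, 0.7, 21.6]
opening: 0.292
```

```bash
python3 log.py -1 C; python3 fit4.py | tail -4
```

```text
t 27.05 th -32.2 rad 71.4 F [ 1.7  1.  21.6] T -0.293
 -0.047]
C [[45.456, -1.0, -0.721, -0.73], [35.373, -1.0, -0.737, -0.756], [25.294, -1.0, -0.746, -0.734], [15.304, -1.0, -0.762, -0.744], [5.68, -1.0, -0.789, -0.76], [-3.612, -1.0, -0.827, -0.86], [-12.709, -1.0, -0.883, -0.931], [-22.095, -1.0, -0.907, -0.926], [-32.193, -1.0, -0.942, -0.927]]
 D,a,b [ 0.993 -0.202 -0.177] A 0.268 phi -138.7 res [ 0.004 -0.005  0.     0.007  0.008  0.002 -0.018 -0.003  0.009]
 D,a,b [ 0.97  -0.214 -0.146] A 0.259 phi -145.8 res [-0.015 -0.029  0.012  0.029  0.043 -0.022 -0.056 -0.011  0.034]
```

Emit:
play_rows --targets '[{"linear":[3.3,0,2.4],"turn":0},{"linear":[6.4,0,5.0],"turn":0},{"linear":[9.3,0,7.8],"turn":0}]'

```text
t: 27.42
eef_pos: [527.7, 117.8, 221.4]
tcp_rot: [3.14, 0.007, 2.972]
ft_force: [-0.8, 1.1, 23.6]
opening: 0.296
```

```bash
python3 log.py -1 C
```

```text
t 27.43 th -42.5 rad 71.1 F [-0.9  1.  23.6] T -0.652
```

Emit:
play_rows --targets '[{"linear":[-3.0,0,-2.8],"turn":0},{"linear":[-6.1,0,-5.4],"turn":0},{"linear":[-9.3,0,-7.8],"turn":0}]'

```text
t: 27.8
eef_pos: [533.4, 116.8, 224.8]
tcp_rot: [-3.142, -0.007, 2.971]
ft_force: [-2.9, 9.5, -15.5]
opening: 0.293
```

```bash
python3 log.py 1 C
```

```text
t 27.80 th -37.1 rad 69.9 F [ -4.5   8.9 -15.5] T 0.188
```

Emit:
play_rows --targets '[{"linear":[-3.4,0,-2.2],"turn":0},{"linear":[-6.9,0,-4.3],"turn":0},{"linear":[-10.6,0,-6.1],"turn":0}]'

```text
t: 28.18
eef_pos: [543.6, 115.1, 230.2]
tcp_rot: [-3.141, -0.008, 2.971]
ft_force: [-4.3, 8.8, -16.7]
opening: 0.293
```

```bash
python3 log.py 1 C
```

```text
t 28.18 th -27.5 rad 69.0 F [ -5.7   7.9 -16.7] T 0.096
```

Emit:
play_rows --targets '[{"linear":[-3.7,0,-1.6],"turn":0},{"linear":[-7.6,0,-3.0],"turn":0},{"linear":[-11.5,0,-4.2],"turn":0}]'

```text
t: 28.55
eef_pos: [554.4, 113.2, 234.2]
tcp_rot: [-3.141, -0.01, 2.971]
ft_force: [-8.8, 9.6, -15.3]
opening: 0.292
```

```bash
python3 log.py 1 C
```

```text
t 28.55 th -17.7 rad 68.5 F [-10.3   7.9 -15.3] T 0.199
```

Emit:
play_rows --targets '[{"linear":[-4.0,0,-0.9],"turn":0},{"linear":[-8.0,0,-1.6],"turn":0},{"linear":[-12.0,0,-2.1],"turn":0}]'

```text
t: 28.92
eef_pos: [565.8, 111.3, 236.5]
tcp_rot: [-3.141, -0.011, 2.972]
ft_force: [-11.0, 9.6, -9.5]
opening: 0.294
```

```bash
python3 log.py 1 C
```

```text
t 28.93 th -7.8 rad 68.2 F [-12.5   7.6  -9.5] T -0.322
```

Emit:
play_rows --targets '[{"linear":[-4.1,0,-0.2],"turn":0},{"linear":[-8.1,0,-0.2],"turn":0},{"linear":[-12.2,0,0],"turn":0}]'

```text
t: 29.3
eef_pos: [577.8, 109.2, 237.1]
tcp_rot: [-3.141, -0.01, 2.972]
ft_force: [-13.1, 8.7, -3.8]
opening: 0.291
```

```bash
python3 log.py 1 C
```

```text
t 29.30 th 2.4 rad 68.2 F [-14.3   6.4  -3.8] T -0.443
```

Emit:
play_rows --targets '[{"linear":[-4.0,0,0.5],"turn":0},{"linear":[-8.1,0,1.2],"turn":0},{"linear":[-12.0,0,2.1],"turn":0}]'

```text
t: 29.68
eef_pos: [590.1, 107.1, 235.9]
tcp_rot: [-3.141, -0.008, 2.972]
ft_force: [-13.2, 7.6, 4.5]
opening: 0.291
```

```bash
python3 log.py 1 C
```

```text
t 29.68 th 12.9 rad 68.6 F [-14.3   5.3   4.5] T -0.361
```

Emit:
play_rows --targets '[{"linear":[-3.9,0,1.2],"turn":0},{"linear":[-7.7,0,2.6],"turn":0},{"linear":[-11.5,0,4.2],"turn":0}]'

```text
t: 30.05
eef_pos: [602.2, 105.0, 232.7]
tcp_rot: [3.142, -0.005, 2.972]
ft_force: [-12.6, 5.7, 10.6]
opening: 0.295
```

```bash
python3 log.py 1 C
```

```text
t 30.05 th 23.4 rad 69.4 F [-13.4   3.5  10.6] T 0.016
```

Emit:
play_rows --targets '[{"linear":[-3.6,0,1.8],"turn":0},{"linear":[-7.2,0,3.9],"turn":0},{"linear":[-10.6,0,6.1],"turn":0}]'

```text
t: 30.42
eef_pos: [613.6, 103.0, 227.6]
tcp_rot: [3.141, -0.002, 2.972]
ft_force: [-8.8, 4.4, 15.1]
opening: 0.291
```

```bash
python3 log.py 1 C
```

```text
t 30.43 th 33.8 rad 70.5 F [-9.4  2.8 15.1] T 0.204
```

Emit:
play_rows --targets '[{"linear":[-3.3,0,2.4],"turn":0},{"linear":[-6.4,0,5.0],"turn":0},{"linear":[-9.3,0,7.8],"turn":0}]'

```text
t: 30.8
eef_pos: [623.8, 101.2, 220.7]
tcp_rot: [3.141, 0.002, 2.972]
ft_force: [-3.3, 3.1, 18.1]
opening: 0.296
```

```bash
python3 log.py 1 C; python3 fit4.py | tail -5
```

```text
t 30.80 th 43.8 rad 71.6 F [-3.8  2.5 18.1] T 0.276
C [[45.456, -1.0, -0.721, -0.73], [35.373, -1.0, -0.737, -0.756], [25.294, -1.0, -0.746, -0.734], [15.304, -1.0, -0.762, -0.744], [5.68, -1.0, -0.789, -0.76], [-3.612, -1.0, -0.827, -0.86], [-12.709, -1.0, -0.883, -0.931], [-22.095, -1.0, -0.907, -0.926], [-32.193, -1.0, -0.942, -0.927], [-42.48, -1.0, -1.009, -1.086], [-37.082, 1.0, 0.757, 0.901], [-27.47, 1.0, 0.766, 0.881], [-17.749, 1.0, 0.795, 0.992], [-7.832, 1.0, 0.838, 0.932], [2.423, 1.0, 0.881, 0.966], [12.919, 1.0, 0.928, 1.027], [23.438, 1.0, 0.954, 1.147], [33.792, 1.0, 0.981, 1.143], [43.801, 1.0, 1.0, 1.092]]
 D,a,b [ 0.851 -0.21  -0.02 ] A 0.210 phi -174.5 res [-0.034 -0.024 -0.003  0.014  0.021  0.017 -0.006  0.003  0.003 -0.031
  0.016 -0.006 -0.011 -0.004  0.001  0.01   0.001 -0.003 -0.01 ]
 D,a,b [ 0.923 -0.225 -0.086] A 0.241 phi -159.2 res [-0.027 -0.033  0.015  0.037  0.055 -0.008 -0.042  0.002  0.043 -0.075
  0.046 -0.014  0.056 -0.045 -0.052 -0.03   0.057  0.024 -0.048]
```

```bash
cat > red.py <<'E'
from h import *
c=load('side0.npz')
def red(p):
    # rays of red pixels onto the wheel's -y face; angle from top toward +x
    hsv=cv2.cvtColor(p,cv2.COLOR_RGB2HSV).astype(int); m=((hsv[...,0]<8)|(hsv[...,0]>172))&(hsv[...,1]>90)&(hsv[...,2]>40)
    v,u=np.nonzero(m); o=-c['R'].T@c['t']
    d=np.stack([(u-c['cx'])/c['fx'],(v-c['cy'])/c['fy'],np.ones(len(u))],-1)@c['R']
    n=np.r_[EY,0]; c0=np.r_[O,110]-14*n
    s=((c0-o)@n)/(d@n); X=o+s[:,None]*d-np.r_[O,110]
    a=np.stack([X[:,:2]@EX,X[:,2]],1); r=np.hypot(*a.T); k=(r>36)&(r<84)
    w=np.where(k)[0]
    w=a[w]
    if len(w)<4: return None,len(w),None
    th=np.degrees(np.arctan2(w[:,0],w[:,1])); mth=np.degrees(np.angle(np.exp(1j*np.radians(th)).mean()))
    return mth,len(w),th.round(0)
E
python3 - <<'E'
from red import *
from cell import env
print('start',red(load('side0.npz')['p']))
for f in('s3','s4'):
    im=cv2.imread(f'pics/{f}.png'); p=np.zeros((420,560,3),'u1'); p[130:280,200:350]=cv2.resize(im,(150,150),interpolation=cv2.INTER_AREA)[:,:,::-1]; print(f,red(p))
p,d=env.read_camera('side'); cv2.imwrite('pics/s5.png',cv2.resize(p[130:280,200:350,::-1],None,fx=4,fy=4,interpolation=2)); print('now',red(p))
p,d=env.read_camera('wrist'); cv2.imwrite('pics/w5.png',p[:,:,::-1])
E
```

```text
start (None, 0, None)
s3 (None, 0, None)
s4 (None, 0, None)
now (None, 0, None)
```

View pics/s5.png

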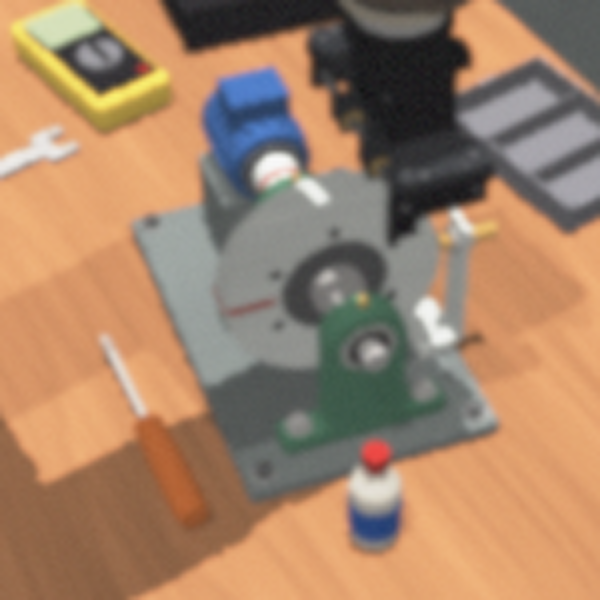

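The red line on the face runs from zoom (228,312) to (272,301); in s4 it ran from (228,297) to (272,293), and at the start from (346,203) to (344,235). The saturation mask missed it, so I'll convert these hand-read points by ray casting.

```bash
cat > ang.py <<'E'
from h import *
c=load('side0.npz')
def ang(zx,zy):
    u=zx/4+200-.375; v=zy/4+130-.375; o=-c['R'].T@c['t']
    d=np.array([(u-c['cx'])/c['fx'],(v-c['cy'])/c['fy'],1])@c['R']; n=np.r_[EY,0]
    s=((np.r_[O,110]-14*n-o)@n)/(d@n); X=o+s*d-np.r_[O,110]; a=[X[:2]@EX,X[2]]
    return round(float(np.degrees(np.arctan2(*a))),1),round(float(np.hypot(*a)),1)
E
python3 - <<'E'
from ang import *
for n,P in dict(start=[(346,203),(345,220),(344,234)],s4=[(230,297),(250,296),(272,292)],s5=[(230,313),(250,307),(272,301)]).items(): print(n,[ang(*p) for p in P])
for f in ['side_zoom','s3','s4','s5']:
    im=cv2.imread(f'pics/{f}.png').astype(int); red=im[...,2]-np.maximum(im[...,0],im[...,1])
    R=[]
    for y in range(160,340,3):
        for x in range(215,420,3):
            a,r=ang(x,y)
            if 45<r<82 and red[y,x]>35 : R.append(a)
    R=np.array(R); print(f,len(R),np.percentile(R,[10,50,90]) if len(R) else '')
E
```

```text
start [(4.6, 80.5), (5.1, 64.6), (5.6, 51.3)]
s4 [(-77.4, 84.6), (-78.2, 69.0), (-76.4, 52.3)]
s5 [(-88.3, 83.3), (-87.4, 68.1), (-86.4, 51.2)]
side_zoom 0 
s3 0 
s4 0 
s5 0
```

The photos show the wheel turned only about 82° while the fingers moved 108° in stroke B, so the pads creep by a factor of about 0.76. I'll refit everything against the wheel's own angle (the red line).

```bash
cat > joint.py <<'E'
from fit4 import *
from scipy.optimize import least_squares
TURN_C=-42.5
def data():
    out=[]
    iA=0; 
    for r in R:
        s=r.get('seg','A')
        if s not in 'ABCDE' or r['d']==0: continue
        th=np.arctan2(r['e'][0],r['e'][2]-59); x=r['e'][0]/1e3;zg=(r['e'][2]-59)/1e3
        TF=-zg*r['F'][0]+x*r['F'][2]; TT=T_tau(r)[1] if 'tau' in r else np.nan
        t=np.degrees(th)
        out.append([s,r['d'],t,TF,TT])
    return out
D_=data(); kk=0.76
def alpha(s,d,t):
    if s=='A': return 5+kk*(t+55) if d>0 else 5+kk*(t+55)
    if s=='B': return 5-kk*(55-t)
    if s=='C': return -77.5-kk*(54.6-t) if d<0 else -87.4-kk*(43.8-t)
if __name__=='__main__':
    rows=[(s,d,t,TF,TT,alpha(s,d,t)) for s,d,t,TF,TT in D_]
    skip={0,1,10}
    rows=[r for i,r in enumerate(rows) if i not in skip]
    def run(useF,segs,bias):
        y=[];A=[]
        for s,d,t,TF,TT,al in rows:
            if s not in segs: continue
            v=TF if useF else TT
            if np.isnan(v): continue
            a=np.radians(al); y.append(v); A.append([d,-np.sin(a),-np.cos(a)]+([1] if bias else []))
        y=np.array(y);A=np.array(A); p,*_=np.linalg.lstsq(A,y,rcond=None); res=y-A@p
        C=np.linalg.inv(A.T@A)*res.var()
        print('F' if useF else 'tau',segs,bias,p.round(3),np.sqrt(np.diag(C)).round(3),'A/k %.3f w %.1f rms %.3f'%(np.hypot(p[1],p[2])/kk,np.degrees(np.arctan2(p[2],p[1])),res.std()))
    for b in(0,1):
        run(1,'ABC',b);run(1,'A',b);run(1,'C',b);run(0,'BC',b);run(0,'C',b)
E
python3 joint.py
python3 - <<'E'
from ang import *
im=cv2.imread('pics/s3.png'); cv2.imwrite('pics/s3z.png',cv2.resize(im[140:260,290:400],None,fx=5,fy=5))
E
```

```text
F ABC 0 [ 0.923  0.21  -0.26 ] [0.008 0.01  0.013] A/k 0.440 w -51.0 rms 0.045
F A 0 [ 0.919  0.164 -0.249] [0.008 0.014 0.017] A/k 0.392 w -56.5 rms 0.030
F C 0 [ 0.928  0.208 -0.202] [0.01  0.016 0.025] A/k 0.382 w -44.1 rms 0.043
tau BC 0 [ 0.853  0.164 -0.244] [0.006 0.007 0.01 ] A/k 0.387 w -56.2 rms 0.029
tau C 0 [ 0.856  0.144 -0.216] [0.004 0.006 0.009] A/k 0.342 w -56.3 rms 0.016
F ABC 1 [ 0.924  0.195 -0.239  0.028] [0.007 0.01  0.013 0.007] A/k 0.406 w -50.8 rms 0.044
F A 1 [ 0.918  0.035 -0.366 -0.163] [0.007 0.06  0.055 0.074] A/k 0.484 w -84.5 rms 0.026
F C 1 [ 0.927  0.398 -0.101 -0.202] [0.009 0.149 0.082 0.158] A/k 0.541 w -14.3 rms 0.041
tau BC 1 [ 0.853  0.172 -0.245 -0.007] [0.006 0.022 0.01  0.018] A/k 0.394 w -54.9 rms 0.029
tau C 1 [ 0.856  0.313 -0.126 -0.18 ] [0.003 0.041 0.023 0.044] A/k 0.444 w -22.0 rms 0.011
```

View pics/s3z.png

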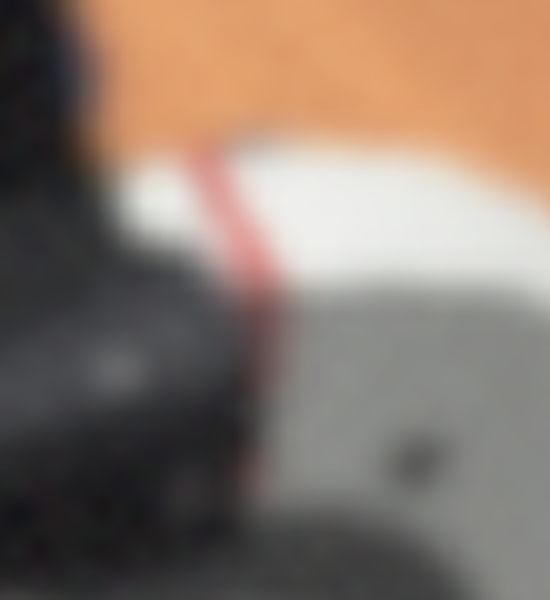

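```bash
cat > wr.py <<'E'
from fit4 import *
from scipy.optimize import least_squares
K=[r for r in R if 'q' in r]
def world(e): xy=O+e[0]*EX+e[1]*EY; return np.r_[xy,e[2]+110]
q=np.array([r['q'] for r in K]+[[1.16338508,.49157,1.559486,0,1.091706,-.1056]]); P=np.array([world(r['e']) for r in K]+[[185.693,596.595,291.643]])
tilt=q[:,1]+q[:,2]+q[:,4]-np.pi
rr=np.sqrt(P[:,0]**2+P[:,1]**2-65.9**2)
def mod(p): 
    a,l1,z2,l2,e,l3=p; r=a+l1*np.sin(q[:,1])+l2*np.sin(q[:,1]+q[:,2]+e); z=z2+l1*np.cos(q[:,1])+l2*np.cos(q[:,1]+q[:,2]+e)
    return np.r_[r-l3*np.sin(tilt)*1-rr, z-l3*0-P[:,2]]
f0=least_squares(lambda p:mod(p),[0,450,200,400,0,300]); 
if __name__=='__main__': print('a,l1,z2-l3,l2,e,l3',f0.x.round(3),'rms',np.sqrt((f0.fun**2).mean()).round(3)); print(np.linalg.svd(f0.jac)[1])
l1,l2,e,l3fit=f0.x[1],f0.x[3],f0.x[4],f0.x[5]
def wrench(r,l3):
    q=np.array(r['q']); g=(bas(q[None])@W)[0]; g[4]=.084
    du=np.array(r['tau'])-g; q23=q[1]+q[2]+e
    A=np.array([[l1*np.cos(q[1]),-l1*np.sin(q[1])],[l2*np.cos(q23),-l2*np.sin(q23)]])/1e3
    Fr,Fz=np.linalg.solve(A,[du[1]-du[2],du[2]-du[4]])
    p=world(r['e']); rp=np.sqrt(p[0]**2+p[1]**2-65.9**2)/1e3
    # base torque: tau1 = Flat*rp - Fr*lat ; lateral position sign: TCP to +y side
    Fl=(du[0]+Fr*.0659)/rp if False else None
    return Fr,Fz,du,q
if __name__=='__main__':
    S=[r for r in K if r.get('seg') in('B','C')]
    X=[]
    for r in S:
        Fr,Fz,du,qq=wrench(r,0); a=qq[0]
        Fw=np.array(r['F']); f=-(Fw[0]*EX+Fw[1]*EY); fr=f@[np.cos(a),np.sin(a)]; fl=f@[-np.sin(a),np.cos(a)]
        m=-(r['M'][0]*EX+r['M'][1]*EY); ml=m@[-np.sin(a),np.cos(a)]
        X.append([Fr,fr,Fz,-Fw[2],du[4],ml,fl,du[0]])
    X=np.array(X); print(X.round(2).tolist()[::4])
    print('Fr diff',(X[:,0]-X[:,1]).mean(),(X[:,0]-X[:,1]).std(),'Fz diff',(X[:,2]-X[:,3]).mean(),(X[:,2]-X[:,3]).std())
    A=np.c_[X[:,1],X[:,3],np.ones(len(X))]; p,*_=np.linalg.lstsq(A,X[:,4]-X[:,5],rcond=None); print('tau5-M vs Fr,Fz,1',p, (X[:,4]-X[:,5]-A@p).std())
    A=np.c_[X[:,6],X[:,1]]; print('tau1 vs fl,fr',np.linalg.lstsq(A,X[:,7],rcond=None)[0])
E
python3 wr.py
```

```text
a,l1,z2-l3,l2,e,l3 [2.00000e-02 5.86805e+02 2.37800e+00 4.13207e+02 1.04000e-01 1.91060e+02] rms 0.004
[2.61336440e+03 9.07606692e+00 6.02219166e-01 2.29313539e-01
 1.20999499e-01 3.06586538e-02]
[[-1.33, -2.08, 13.32, 13.71, 0.93, 0.81, -4.77, -2.94], [-7.23, -6.96, 14.13, 14.8, 2.41, 1.69, -2.56, -1.69], [0.31, 0.02, -15.98, -16.08, 0.56, 0.45, -2.13, -1.2], [-2.24, -3.27, 16.84, 16.32, 1.15, 0.91, -5.1, -3.04], [-13.33, -13.92, 11.56, 11.07, 3.92, 2.72, -1.71, 0.03], [1.38, 0.64, -23.28, -23.64, 0.27, 0.26, -1.18, -0.89], [8.73, 10.22, 9.37, 9.53, -3.14, -2.25, -10.46, -6.13], [6.26, 8.5, -14.67, -15.1, -2.5, -1.86, -4.9, -3.02]]
Fr diff -0.2534048268040932 1.1443420990985163 Fz diff -0.10752099525298618 0.6776871483290183
tau5-M vs Fr,Fz,1 [-0.08650765 -0.00349801  0.0398151 ] 0.05591210189961719
tau1 vs fl,fr [ 0.55411372 -0.04105462]
```

```bash
cat > full.py <<'E'
from wr import *
import joint
def rowsall(L=.160):
    out=[]
    for i,r in enumerate(R):
        s=r.get('seg','A')
        if s not in 'ABCDE' or r['d']==0: continue
        t=np.degrees(np.arctan2(r['e'][0],r['e'][2]-59)); al=joint.alpha(s,r['d'],t)
        x=r['e'][0]/1e3;zg=(r['e'][2]-59)/1e3;F=r['F']
        Tft=-(r['M'][1]+(L+zg)*F[0]-x*F[2]); Tt=np.nan
        if 'q' in r:
            Fr,Fz,du,q=wrench(r,0); a=q[0]; c,s_=np.cos(a),np.sin(a)
            p=world(r['e']); rp=np.sqrt(p[0]**2+p[1]**2-65.9**2)
            sh=np.r_[O,110.]; rs=sh[:2]@[c,s_]; z5=p[2]+l3fit
            Ml=du[4]+((z5-110)*Fr-(rp-rs)*Fz)/1e3
            Fl=(du[0]+Fr*.0659)/(rp/1e3)
            # radial-axis moment about shaft (on wheel) from ft moment + forces
            m=-(r['M'][0]*EX+r['M'][1]*EY); mr=m@[c,s_]
            ls=np.array([-s_,c])@(p[:2]-sh[:2])/1e3; zz=(p[2]+101-110)/1e3
            Mr=mr+ls*Fz-zz*Fl
            EYr,EYl=EY@[c,s_],EY@[-s_,c]
            Tt=EYl*Ml+EYr*Mr
        out.append((s,r['d'],t,al,Tft,Tt))
    return out
def fit(rows,k,segs,D=None):
    A=[];y=[]
    for s,d,t,al,Tf,Tt in rows:
        v=(Tf,Tt)[k]
        if s not in segs or np.isnan(v): continue
        a=np.radians(al); A.append([d,-np.sin(a),-np.cos(a)]); y.append(v)
    A=np.array(A);y=np.array(y); p,*_=np.linalg.lstsq(A,y,rcond=None); res=y-A@p; C=np.linalg.inv(A.T@A)*res.var()
    print(['ft','tau'][k],segs,p.round(3),np.sqrt(np.diag(C)).round(3),'A %.3f w %.1f rms %.3f'%(np.hypot(*p[1:]),np.degrees(np.arctan2(p[2],p[1])),res.std()))
if __name__=='__main__':
    rw=rowsall(); rw=[r for i,r in enumerate(rw) if i not in(0,1,10)]
    for a in [(0,'ABC'),(0,'A'),(0,'C'),(1,'BC'),(1,'C')]: fit(rw,*a)
    print([(s,d,round(t),round(al),round(f,2),round(u,2)) for s,d,t,al,f,u in rw if s in 'BC'])
E
python3 full.py
```

```text
ft ABC [ 0.348  0.19  -0.224] [0.018 0.024 0.03 ] A 0.294 w -49.8 rms 0.107
ft A [ 0.325  0.168 -0.209] [0.021 0.038 0.045] A 0.269 w -51.2 rms 0.078
ft C [ 0.374  0.153 -0.145] [0.03  0.05  0.078] A 0.211 w -43.5 rms 0.132
tau BC [ 0.037 -0.03  -0.224] [0.019 0.023 0.03 ] A 0.226 w -97.5 rms 0.089
tau C [ 0.031 -0.022 -0.3  ] [0.013 0.022 0.034] A 0.301 w -94.2 rms 0.057
[('B', -1, 45, -2, -0.22, np.float64(-0.05)), ('B', -1, 35, -10, -0.17, np.float64(-0.0)), ('B', -1, 25, -18, 0.03, np.float64(0.07)), ('B', -1, 15, -25, -0.02, np.float64(0.09)), ('B', -1, 5, -33, 0.05, np.float64(0.13)), ('B', -1, -4, -40, -0.08, np.float64(0.13)), ('B', -1, -13, -47, -0.05, np.float64(0.12)), ('B', -1, -23, -54, 0.01, np.float64(0.15)), ('B', -1, -33, -62, -0.06, np.float64(0.14)), ('B', -1, -43, -70, 0.02, np.float64(0.13)), ('B', -1, -54, -78, -0.23, np.float64(0.14)), ('C', -1, 45, -84, -0.25, np.float64(-0.11)), ('C', -1, 35, -92, -0.35, np.float64(-0.12)), ('C', -1, 25, -100, -0.14, np.float64(-0.1)), ('C', -1, 15, -107, -0.21, np.float64(-0.13)), ('C', -1, 6, -115, -0.14, np.float64(-0.17)), ('C', -1, -4, -122, -0.28, np.float64(-0.16)), ('C', -1, -13, -129, -0.4, np.float64(-0.22)), ('C', -1, -22, -136, -0.36, np.float64(-0.21)), ('C', -1, -32, -143, -0.37, np.float64(-0.28)), ('C', -1, -42, -151, -0.61, np.float64(-0.3)), ('C', 1, -37, -149, 0.39, np.float64(-0.21)), ('C', 1, -27, -142, 0.36, np.float64(-0.22)), ('C', 1, -18, -134, 0.67, np.float64(-0.22)), ('C', 1, -8, -127, 0.25, np.float64(-0.22)), ('C', 1, 2, -119, 0.22, np.float64(-0.22)), ('C', 1, 13, -111, 0.3, np.float64(-0.15)), ('C', 1, 23, -103, 0.63, np.float64(-0.08)), ('C', 1, 34, -95, 0.64, np.float64(0.04)), ('C', 1, 44, -87, 0.45, np.float64(0.19))]
```

Against wheel angle, the estimates agree. The heavy side trails the red line by about 50–56°, so red should end near -127°. I'll do one more two-way sweep over the bottom with a photo at each step to pin the wheel angle directly.

```bash
cat > logp.py <<'E'
import sys,subprocess
exec(open('log.py').read())
p,_=env.read_camera('side'); n='d%02d'%(len(list(open('log.jsonl'))))
cv2.imwrite(f'pics/{n}.png',cv2.resize(p[130:280,200:350,::-1],None,fx=4,fy=4,interpolation=2)); print(n)
E
python3 - <<'E'
import numpy as np
f=lambda d:np.array([-70*np.sin(np.radians(d)),-70*np.cos(np.radians(d))])
print(f(-45)-f(45))
E
```

```text
[98.99494937  0.        ]
```

Emit:
play_rows --targets '[{"linear":[3.0,0,-2.8],"turn":0},{"linear":[6.1,0,-5.4],"turn":0},{"linear":[9.3,0,-7.8],"turn":0}]'

```text
t: 31.28
eef_pos: [615.2, 102.7, 226.0]
tcp_rot: [3.141, 0.002, 2.972]
ft_force: [5.8, 4.2, -9.9]
opening: 0.298
```

```bash
python3 logp.py -1 D
```

```text
t 31.27 th 35.6 rad 70.1 F [ 5.   5.1 -9.9] T 0.243
d61
```

Emit:
play_rows --targets '[{"linear":[3.4,0,-2.2],"turn":0},{"linear":[6.9,0,-4.3],"turn":0},{"linear":[10.6,0,-6.1],"turn":0}]'

```text
t: 31.7
eef_pos: [604.5, 104.6, 231.5]
tcp_rot: [3.141, 0.001, 2.972]
ft_force: [7.2, 4.3, -13.2]
opening: 0.295
```

```bash
python3 logp.py -1 D
```

```text
t 31.70 th 25.6 rad 69.3 F [  6.3   5.4 -13.2] T -0.015
d62
```

Emit:
play_rows --targets '[{"linear":[3.7,0,-1.6],"turn":0},{"linear":[7.6,0,-3.0],"turn":0},{"linear":[11.5,0,-4.2],"turn":0}]'

```text
t: 32.12
eef_pos: [593.3, 106.5, 235.6]
tcp_rot: [3.141, 0.001, 2.972]
ft_force: [10.1, 3.7, -15.9]
opening: 0.295
```

```bash
python3 logp.py -1 D
```

```text
t 32.12 th 15.6 rad 69.1 F [  9.3   5.3 -15.9] T -0.190
d63
```

Emit:
play_rows --targets '[{"linear":[4.0,0,-0.9],"turn":0},{"linear":[8.0,0,-1.6],"turn":0},{"linear":[12.0,0,-2.1],"turn":0}]'

```text
t: 32.55
eef_pos: [582.0, 108.4, 238.0]
tcp_rot: [3.141, 0.003, 2.972]
ft_force: [11.2, 2.1, -14.0]
opening: 0.291
```

```bash
python3 logp.py -1 D
```

```text
t 32.55 th 5.9 rad 69.3 F [ 10.7   4.  -14. ] T 0.200
d64
```

Emit:
play_rows --targets '[{"linear":[4.1,0,-0.2],"turn":0},{"linear":[8.1,0,-0.2],"turn":0},{"linear":[12.2,0,0],"turn":0}]'

```text
t: 32.98
eef_pos: [570.9, 110.3, 238.8]
tcp_rot: [3.14, 0.006, 2.972]
ft_force: [13.9, 2.1, -8.6]
opening: 0.29
```

```bash
python3 logp.py -1 D
```

```text
t 32.98 th -3.4 rad 70.0 F [13.4  4.4 -8.6] T 0.294
d65
```

Emit:
play_rows --targets '[{"linear":[4.0,0,0.5],"turn":0},{"linear":[8.1,0,1.2],"turn":0},{"linear":[12.0,0,2.1],"turn":0}]'

```text
t: 33.4
eef_pos: [559.8, 112.2, 238.0]
tcp_rot: [3.14, 0.009, 2.972]
ft_force: [13.4, -0.7, 3.3]
opening: 0.296
```

```bash
python3 logp.py -1 D
```

```text
t 33.40 th -12.6 rad 70.7 F [13.3  1.5  3.3] T 0.162
d66
```

Emit:
play_rows --targets '[{"linear":[3.9,0,1.2],"turn":0},{"linear":[7.7,0,2.6],"turn":0},{"linear":[11.5,0,4.2],"turn":0}]'

```text
t: 33.83
eef_pos: [548.6, 114.1, 235.2]
tcp_rot: [3.14, 0.01, 2.972]
ft_force: [8.2, 0.2, 16.5]
opening: 0.297
```

```bash
python3 logp.py -1 D
```

```text
t 33.83 th -22.0 rad 71.4 F [ 8.   1.6 16.5] T -0.070
d67
```

Emit:
play_rows --targets '[{"linear":[3.6,0,1.8],"turn":0},{"linear":[7.2,0,3.9],"turn":0},{"linear":[10.6,0,6.1],"turn":0}]'

```text
t: 34.25
eef_pos: [537.5, 116.1, 229.5]
tcp_rot: [3.14, 0.009, 2.972]
ft_force: [3.5, -0.6, 22.1]
opening: 0.294
```

```bash
python3 logp.py -1 D
```

```text
t 34.25 th -32.2 rad 71.5 F [ 3.5  0.  22.1] T -0.556
d68
```

Emit:
play_rows --targets '[{"linear":[3.3,0,2.4],"turn":0},{"linear":[6.4,0,5.0],"turn":0},{"linear":[9.3,0,7.8],"turn":0}]'

```text
t: 34.67
eef_pos: [527.7, 117.8, 221.4]
tcp_rot: [3.14, 0.007, 2.972]
ft_force: [-1.5, 1.9, 23.4]
opening: 0.288
```

```bash
python3 logp.py -1 D
python3 - <<'E'
import cv2,glob,numpy as np
f=sorted(glob.glob('pics/d*.png')); print(f)
sel=[f[0],f[2],f[4],f[6],f[7],f[8]]
t=[cv2.resize(cv2.imread(x)[150:390,200:450],None,fx=1.05,fy=1.05) for x in sel]
cv2.imwrite('pics/mont1.png',np.vstack([np.hstack(t[:3]),np.hstack(t[3:])]))
E
```

```text
t 34.67 th -42.5 rad 71.1 F [-1.8  1.7 23.4] T -0.514
d69
['pics/d61.png', 'pics/d62.png', 'pics/d63.png', 'pics/d64.png', 'pics/d65.png', 'pics/d66.png', 'pics/d67.png', 'pics/d68.png', 'pics/d69.png']
```

View pics/mont1.png

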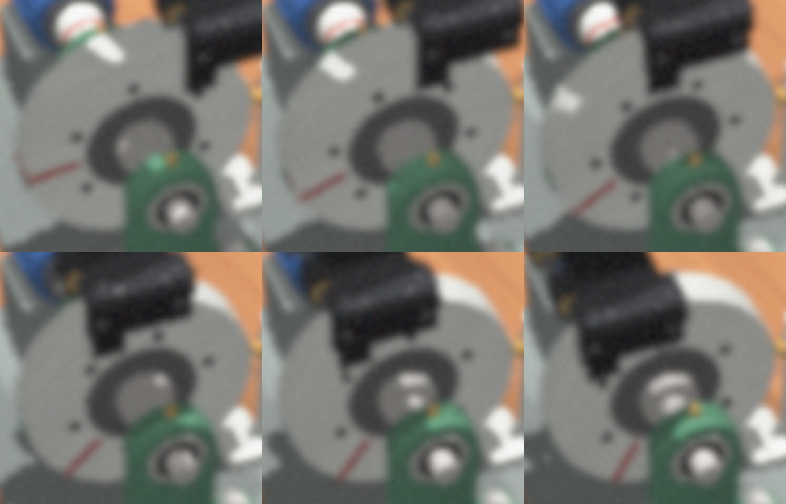

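The red line is visible in every frame, swinging down from about 9 o'clock to 7 o'clock. I'll extract its angles automatically.

```bash
cat > redang.py <<'E'
from h import *
c=load('side0.npz')
yy,xx=np.mgrid[0:600,0:600]; u=xx/4+200-.375; v=yy/4+130-.375
o=-c['R'].T@c['t']; d=np.stack([(u-c['cx'])/c['fx'],(v-c['cy'])/c['fy'],np.ones(u.shape)],-1)@c['R']; n=np.r_[EY,0]
s=((np.r_[O,110]-14*n-o)@n)/(d@n); X=o+s[...,None]*d-np.r_[O,110]
ax=X[...,:2]@EX; az=X[...,2]; rad=np.hypot(ax,az); an=np.arctan2(ax,az)
def redang(f,lo=42,hi=78,guess=None,win=25):
    im=cv2.imread(f'pics/{f}.png').astype(float); rd=im[...,2]-np.maximum(im[...,1],im[...,0])
    m=(rad>lo)&(rad<hi)&(rd>15)&(im[...,1]<130)&(abs(im[...,1]-im[...,0])<25)
    if guess is not None: m&=abs(np.angle(np.exp(1j*(an-np.radians(guess)))))<np.radians(win)
    w=rd[m]
    if m.sum()<30: return None
    a=np.angle((w*np.exp(1j*an[m])).sum()); sp=np.degrees(np.std(np.angle(np.exp(1j*(an[m]-a)))))
    return round(float(np.degrees(a)),1),int(m.sum()),round(float(sp),1)
E
python3 - <<'E'
from redang import *
for f,g in [('side_zoom',5),('s4',-78),('s5',-87)]: print(f,redang(f,guess=g))
g=-92
for i in range(61,70):
    r=redang('d%d'%i,guess=g-5,win=20); print(i,r)
    if r: g=r[0]
E
```

```text
side_zoom (4.5, 285, 2.0)
s4 (-76.1, 345, 2.6)
s5 (-87.8, 315, 2.4)
61 (-93.5, 310, 2.2)
62 (-100.8, 299, 2.3)
63 (-107.6, 300, 2.4)
64 (-114.3, 299, 2.3)
65 (-120.4, 312, 2.4)
66 (-126.7, 294, 2.3)
67 (-133.3, 317, 2.4)
68 (-140.4, 305, 2.3)
69 (-148.5, 298, 2.3)
```

Emit:
play_rows --targets '[{"linear":[-3.0,0,-2.8],"turn":0},{"linear":[-6.1,0,-5.4],"turn":0},{"linear":[-9.3,0,-7.8],"turn":0}]'

```text
t: 35.1
eef_pos: [533.5, 116.8, 224.8]
tcp_rot: [-3.142, -0.006, 2.971]
ft_force: [-2.3, 8.7, -15.0]
opening: 0.294
```

```bash
python3 logp.py 1 D
```

```text
t 35.10 th -37.1 rad 69.9 F [ -3.8   8.2 -15. ] T 0.144
d70
```

Emit:
play_rows --targets '[{"linear":[-3.4,0,-2.2],"turn":0},{"linear":[-6.9,0,-4.3],"turn":0},{"linear":[-10.6,0,-6.1],"turn":0}]'

```text
t: 35.52
eef_pos: [543.6, 115.1, 230.3]
tcp_rot: [-3.141, -0.008, 2.971]
ft_force: [-4.1, 8.6, -16.3]
opening: 0.293
```

```bash
python3 logp.py 1 D
```

```text
t 35.52 th -27.4 rad 69.1 F [ -5.5   7.8 -16.3] T 0.025
d71
```

Emit:
play_rows --targets '[{"linear":[-3.7,0,-1.6],"turn":0},{"linear":[-7.6,0,-3.0],"turn":0},{"linear":[-11.5,0,-4.2],"turn":0}]'

```text
t: 35.95
eef_pos: [554.4, 113.2, 234.2]
tcp_rot: [-3.141, -0.01, 2.972]
ft_force: [-8.0, 10.3, -14.8]
opening: 0.292
```

```bash
python3 logp.py 1 D
```

```text
t 35.95 th -17.7 rad 68.5 F [ -9.6   8.8 -14.8] T 0.072
d72
```

Emit:
play_rows --targets '[{"linear":[-4.0,0,-0.9],"turn":0},{"linear":[-8.0,0,-1.6],"turn":0},{"linear":[-12.0,0,-2.1],"turn":0}]'

```text
t: 36.38
eef_pos: [565.9, 111.3, 236.5]
tcp_rot: [-3.141, -0.011, 2.972]
ft_force: [-12.1, 8.4, -9.5]
opening: 0.294
```

```bash
python3 logp.py 1 D
```

```text
t 36.38 th -7.8 rad 68.2 F [-13.3   6.3  -9.5] T -0.101
d73
```

Emit:
play_rows --targets '[{"linear":[-4.1,0,-0.2],"turn":0},{"linear":[-8.1,0,-0.2],"turn":0},{"linear":[-12.2,0,0],"turn":0}]'

```text
t: 36.8
eef_pos: [577.8, 109.2, 237.1]
tcp_rot: [-3.141, -0.01, 2.972]
ft_force: [-13.3, 7.9, -3.0]
opening: 0.294
```

```bash
python3 logp.py 1 D
```

```text
t 36.80 th 2.4 rad 68.2 F [-14.4   5.6  -3. ] T -0.372
d74
```

Emit:
play_rows --targets '[{"linear":[-4.0,0,0.5],"turn":0},{"linear":[-8.1,0,1.2],"turn":0},{"linear":[-12.0,0,2.1],"turn":0}]'

```text
t: 37.22
eef_pos: [590.1, 107.1, 235.9]
tcp_rot: [-3.141, -0.008, 2.972]
ft_force: [-12.6, 7.0, 4.7]
opening: 0.293
```

```bash
python3 logp.py 1 D
```

```text
t 37.23 th 12.9 rad 68.6 F [-13.6   4.7   4.7] T -0.470
d75
```

Emit:
play_rows --targets '[{"linear":[-3.9,0,1.2],"turn":0},{"linear":[-7.7,0,2.6],"turn":0},{"linear":[-11.5,0,4.2],"turn":0}]'

```text
t: 37.65
eef_pos: [602.2, 105.0, 232.7]
tcp_rot: [3.142, -0.005, 2.972]
ft_force: [-10.7, 5.0, 10.9]
opening: 0.295
```

```bash
python3 logp.py 1 D
```

```text
t 37.65 th 23.4 rad 69.4 F [-11.4   3.1  10.9] T -0.249
d76
```

Emit:
play_rows --targets '[{"linear":[-3.6,0,1.8],"turn":0},{"linear":[-7.2,0,3.9],"turn":0},{"linear":[-10.6,0,6.1],"turn":0}]'

```text
t: 38.08
eef_pos: [613.6, 103.0, 227.6]
tcp_rot: [3.141, -0.002, 2.972]
ft_force: [-8.1, 4.1, 14.8]
opening: 0.296
```

```bash
python3 logp.py 1 D
cat > jd.py <<'E'
from redang import *
from fit4 import T_tau
import json
R=[json.loads(l) for l in open('log.jsonl')]
g=-92; rows=[]
for i,r in enumerate(R):
    if r.get('seg')!='D': continue
    a=redang('d%02d'%(i+1),guess=g+5*r['d'],win=20)
    if a: g=a[0]
    x=r['e'][0]/1e3;zg=(r['e'][2]-59)/1e3;F=r['F']
    rows.append([r['d'],np.degrees(np.arctan2(x,zg)),a[0],-zg*F[0]+x*F[2],-(r['M'][1]+(.16+zg)*F[0]-x*F[2]),T_tau(r)[1]])
rows=np.array(rows)
if __name__=='__main__':
    print(rows.round(2).tolist())
    for k,n in((3,'F'),(4,'full'),(5,'tau')):
      for sk in (0,1):
        w=np.ones(len(rows),bool)
        if sk: w[0]=0; w[9]=0
        X=rows[w]; a=np.radians(X[:,2]); A=np.c_[X[:,0],-np.sin(a),-np.cos(a)]; p,*_=np.linalg.lstsq(A,X[:,k],rcond=None); res=X[:,k]-A@p; C=np.sqrt(np.diag(np.linalg.inv(A.T@A)*res.var()))
        print(n,sk,p.round(3),C.round(3),'A %.3f w %.1f rms %.3f'%(np.hypot(*p[1:]),np.degrees(np.arctan2(p[2],p[1])),res.std()))
E
python3 jd.py
```

```text
t 38.08 th 33.8 rad 70.5 F [-8.7  2.7 14.8] T 0.091
d77
[[-1.0, 35.62, -93.5, -0.69, 0.01, -0.72], [-1.0, 25.58, -100.8, -0.79, -0.31, -0.75], [-1.0, 15.6, -107.6, -0.92, -0.62, -0.78], [-1.0, 5.93, -114.3, -0.84, -0.29, -0.81], [-1.0, -3.41, -120.4, -0.9, -0.32, -0.85], [-1.0, -12.58, -126.7, -0.97, -0.45, -0.9], [-1.0, -22.04, -133.3, -0.97, -0.44, -0.92], [-1.0, -32.19, -140.4, -1.06, -0.72, -0.96], [-1.0, -42.48, -148.5, -1.03, -0.43, -1.02], [1.0, -37.08, -144.8, 0.84, 0.32, 0.74], [1.0, -27.43, -137.7, 0.86, 0.28, 0.75], [1.0, -17.74, -130.4, 0.93, 0.51, 0.78], [1.0, -7.82, -124.3, 0.99, 0.51, 0.82], [1.0, 2.42, -117.8, 0.98, 0.29, 0.86], [1.0, 12.92, -111.2, 0.98, 0.15, 0.91], [1.0, 23.42, -104.3, 1.03, 0.28, 0.94], [1.0, 33.8, -97.2, 1.09, 0.49, 0.96]]
F 0 [ 0.935  0.189 -0.262] [0.009 0.018 0.027] A 0.323 w -54.2 rms 0.036
F 1 [ 0.94   0.167 -0.235] [0.008 0.018 0.029] A 0.288 w -54.6 rms 0.031
full 0 [ 0.376  0.102 -0.216] [0.037 0.076 0.116] A 0.239 w -64.8 rms 0.154
full 1 [ 0.398  0.012 -0.108] [0.036 0.08  0.125] A 0.109 w -83.6 rms 0.137
tau 0 [ 0.851  0.157 -0.276] [0.003 0.005 0.008] A 0.317 w -60.3 rms 0.011
tau 1 [ 0.848  0.166 -0.291] [0.002 0.005 0.007] A 0.335 w -60.4 rms 0.008
```

Run:
```python
from jd import *
import joint
dm=rows[rows[:,0]<0]; dp=rows[rows[:,0]>0]
fm=np.polyfit(dm[:,1],dm[:,2],2); fp=np.polyfit(dp[:,1],dp[:,2],2)
A=[];y=[];yt=[];S=[]
for j,r in enumerate([r for r in R if r.get('seg','A') in 'ABCD' and r['d']!=0]):
    s=r.get('seg','A'); x=r['e'][0]/1e3;zg=(r['e'][2]-59)/1e3;t=np.degrees(np.arctan2(x,zg)); F=r['F']
    if s=='A': al=4.5+.75*(t+55)
    elif s=='B': al=4.5-.745*(54.8-t)
    else: al=np.polyval(fm if r['d']<0 else fp,t)+(2.8 if s=='C' else 0)
    if j in(0,1,10): continue
    a=np.radians(al);A.append([r['d'],-np.sin(a),-np.cos(a)]);y.append(-zg*F[0]+x*F[2]);S.append(s); yt.append(T_tau(r)[1] if 'tau' in r else np.nan)
A=np.array(A);y=np.array(y);yt=np.array(yt);S=np.array(S)
for seg in ['A','C','D','CD','ACD','ABCD','BCD']:
  for n,v in(('F',y),('tau',yt)):
    m=np.isin(S,list(seg))&~np.isnan(v)
    if m.sum()<8: continue
    p,*_=np.linalg.lstsq(A[m],v[m],rcond=None);res=v[m]-A[m]@p;C=np.sqrt(np.diag(np.linalg.inv(A[m].T@A[m])*res.var()))
    print(n,seg,p.round(3),C.round(3),'w %.1f rms %.3f'%(np.degrees(np.arctan2(p[2],p[1])),res.std()))
```

```text
F A [ 0.919  0.172 -0.248] [0.008 0.015 0.017] w -55.3 rms 0.030
F C [ 0.928  0.208 -0.244] [0.01  0.016 0.029] w -49.6 rms 0.042
tau C [ 0.856  0.143 -0.252] [0.004 0.006 0.011] w -60.4 rms 0.015
F D [ 0.935  0.189 -0.262] [0.009 0.018 0.028] w -54.2 rms 0.037
tau D [ 0.851  0.157 -0.276] [0.002 0.005 0.008] w -60.3 rms 0.010
F CD [ 0.931  0.201 -0.258] [0.007 0.013 0.021] w -52.0 rms 0.042
tau CD [ 0.854  0.148 -0.262] [0.002 0.004 0.007] w -60.5 rms 0.014
F ACD [ 0.928  0.197 -0.261] [0.005 0.01  0.014] w -53.0 rms 0.039
tau ACD [ 0.854  0.148 -0.262] [0.002 0.004 0.007] w -60.5 rms 0.014
F ABCD [ 0.928  0.205 -0.273] [0.006 0.008 0.011] w -53.1 rms 0.043
tau ABCD [ 0.854  0.151 -0.262] [0.004 0.005 0.007] w -60.0 rms 0.024
F BCD [ 0.93   0.211 -0.274] [0.007 0.009 0.013] w -52.5 rms 0.046
tau BCD [ 0.854  0.151 -0.262] [0.004 0.005 0.007] w -60.0 rms 0.024
```

Across all data the force fits give the weight 53–55° behind the red line; the torque fits, whose baseline is less sure, give about 60°. The top-side and bottom-side force data agree, so I'm aiming for red ≈ -126°. Turning there slowly.

Emit:
play_rows --targets '[{"linear":[3.4,0,-2.2],"turn":0},{"linear":[6.9,0,-4.3],"turn":0},{"linear":[10.6,0,-6.1],"turn":0},{"linear":[14.3,0,-7.7],"turn":0},{"linear":[18.2,0,-9.1],"turn":0},{"linear":[22.1,0,-10.3],"turn":0},{"linear":[26.1,0,-11.2],"turn":0},{"linear":[30.1,0,-11.9],"turn":0},{"linear":[34.1,0,-12.4],"turn":0},{"linear":[38.2,0,-12.6],"turn":0},{"linear":[42.2,0,-12.6],"turn":0},{"linear":[46.3,0,-12.4],"turn":0},{"linear":[46.3,0,-12.4],"turn":0}]'

```text
t: 39.75
eef_pos: [570.5, 110.4, 238.9]
tcp_rot: [3.141, 0.005, 2.972]
ft_force: [10.3, 1.8, -7.2]
opening: 0.295
```

```bash
python3 logp.py 0 fin; python3 -c "
from redang import *
import glob
f=sorted(glob.glob('pics/d*.png'))[-1][5:-4];print(redang(f,guess=-122))"
```

```text
t 39.75 th -3.7 rad 70.1 F [ 9.8  3.5 -7.2] T 0.382
d78
(-123.1, 318, 2.4)
```

Emit:
play_rows --targets '[{"linear":[2.5,0,0.3],"turn":0},{"linear":[4.9,0,0.6],"turn":0},{"linear":[4.9,0,0.6],"turn":0},{"linear":[4.9,0,0.6],"turn":0}]'

```text
t: 40.3
eef_pos: [566.2, 111.1, 238.8]
tcp_rot: [3.14, 0.007, 2.972]
ft_force: [12.3, 2.5, -4.6]
opening: 0.287
```

```bash
python3 logp.py 0 fin; python3 -c "
from redang import *
import glob
f=sorted(glob.glob('pics/d*.png'))[-1][5:-4];print(redang(f,guess=-122))"
```

```text
t 40.30 th -7.2 rad 70.4 F [11.7  4.6 -4.6] T 0.354
d79
(-125.3, 305, 2.4)
```

Emit:
play_rows --hand 45 --targets '[{"linear":[0,0,0],"turn":0},{"linear":[0,0,0],"turn":0},{"linear":[0,0,0],"turn":0},{"linear":[-5,0,-0.4],"turn":0},{"linear":[-11,0,-0.8],"turn":0},{"linear":[-11,0,-0.8],"turn":0},{"linear":[-11,0,-0.8],"turn":0}]'

```text
t: 41.22
eef_pos: [574.9, 109.4, 238.9]
tcp_rot: [3.142, -0.0, 2.972]
ft_force: [-0.1, 0.2, -0.5]
opening: 0.471
```

```bash
python3 logp.py 0 fin; python3 -c "
from redang import *
import glob
f=sorted(glob.glob('pics/d*.png'))[-1][5:-4];print(redang(f,guess=-122))"
```

```text
t 41.23 th -0.0 rad 69.9 F [-0.1  0.2 -0.5] T -0.060
d80
(-125.4, 298, 2.4)
```

Emit:
play_rows --hand 0 --targets '[{"linear":[0,0.3,0],"turn":0},{"linear":[0,0.3,0],"turn":0},{"linear":[0,0.3,0],"turn":0},{"linear":[0,0.3,0],"turn":0},{"linear":[0,0.3,0],"turn":0},{"linear":[0,0.3,0],"turn":0}]'

```text
t: 42.02
eef_pos: [575.0, 109.7, 239.1]
tcp_rot: [3.141, -0.0, 2.972]
ft_force: [-0.8, 0.5, 0.3]
opening: 0.29
```

```bash
python3 logp.py 0 fin; python3 -c "
from redang import *
import glob
f=sorted(glob.glob('pics/d*.png'))[-1][5:-4];print(f,redang(f,guess=-122))"
```

```text
t 42.02 th -0.0 rad 70.1 F [-0.9  0.4  0.3] T 0.050
d81
d81 (-125.3, 301, 2.4)
```

Run:
```python
from h import *
from cell import env
p,_=env.read_camera('side'); cv2.imwrite('pics/final.png',p[:,:,::-1]); q=load('side0.npz')['p']
d=cv2.absdiff(p,q).max(2); 
for n,(x0,y0,x1,y1) in dict(bottle=(283,235,305,268),spanner=(170,160,222,188),mm=(203,128,243,162),mug=(157,128,182,162),driver_tip=(222,210,240,235),radio=(362,312,495,405),gauge=(295,360,342,412)).items(): print(n,float((d[y0:y1,x0:x1]>60).mean().round(3)))
```

```text
bottle 0.0
spanner 0.0
mm 0.0
mug 0.0
driver_tip 0.007
radio 0.0
gauge 0.0
```

View pics/final.png

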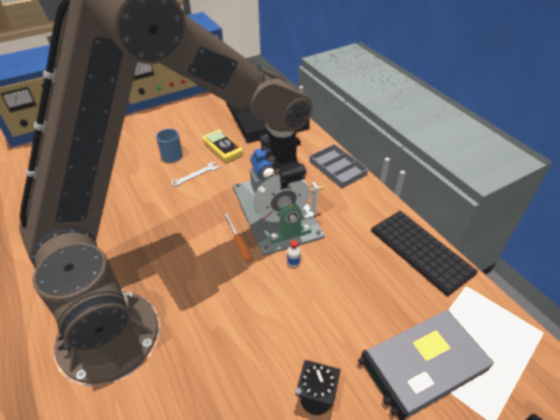

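The gripper holds the rim at the top (about (285,175)), the red line points down toward the robot, and all the loose things are where they were. Handing in.

```bash
python3 -c "
from cell import env
print(env.job_done()); print(env.state()['t'])"
```

```text
the job is handed in; nothing more can be done
None
the job is handed in; nothing more can be done
```

The heavy side is at the bottom, to within about 3–6°. The gripper is holding the rim at the top, and I handed the job in at about 42 s of the 72 s.

**What I did:** I turned the wheel slowly by its rim over both the upper and lower range, and compared the force needed each way with the wheel angle read from the red line in the photos. The heavy side came out about 54° behind the red line. I turned the wheel until the line read -125.3° (measured from the top, positive towards the pickup). Then I let go, which did not move the wheel, and gripped again at the top so the hold is not under strain.

**Last checks:**
- **Wheel:** it stayed at -125.3° to -125.4° before, during and after re-gripping.
- **Grip:** the fingers are closed on the 28 mm rim, with less than 1 N of side load.
- **Loose things:** the before and after pictures show the radio unit, gauge, oil bottle, spanner, multimeter and mug unmoved. For the screwdriver I compared only the tip and looked at the rest in the final picture; both look unmoved.

**What disagreed:**
- **Heavy-side angle:** the force readings put the offset at 50–55°, while the joint torques put it at about 60°. I trusted the forces because the top and bottom sweeps agreed, and the torque baseline was less certain.
- **Full force-and-moment fit:** this was too noisy to decide between them, and its drag came out at about 0.35–0.4 N m instead of the stated 0.45.
- **Pad slip:** the pads slid on the rim while turning, so the wheel moved only 70–75% as far as the fingers. I therefore took the wheel angle from the photos for the last sweep and the final setting.

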